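Half-bond sample wall between two posts

TASK

Build the small terracotta sample wall on the plywood base board, in the line between the two posts: first lay the brick with three holes next to the square post and the brick with the oblong hollow next to the round post, lengthwise along that line, with joints of about 10 mm between bricks and posts. Then lay the solid brick on top of them in half bond, centred over their joint, and finish with the ridged coping centred on the solid brick and running the same way.

Things in the scene. Friction and masses are not known exactly. Their poses are not given: they have to be found in the camera images.
- holed_brick: terracotta brick with three round 14 mm holes through it from the top, 80 x 38 x 26 mm, roughly 140 g. Its origin is the centre of its underside; its x axis runs along the 80 mm length, y across the width, z up. It starts flat on the table, right way up, at any yaw.
- hollow_brick: terracotta brick with one oblong hollow (60 x 22 mm, 14 mm deep) in its top, 80 x 38 x 26 mm, roughly 150 g. Its origin is the centre of its underside; its x axis runs along the 80 mm length, y across the width, z up. It starts flat on the table, right way up, at any yaw.
- solid_brick: solid terracotta brick with a plain flat top, 80 x 38 x 26 mm, roughly 160 g. Its origin is the centre of its underside; its x axis runs along the 80 mm length, y across the width, z up. It starts flat on the table, right way up, at any yaw.
- coping: terracotta coping with a saddle-back ridge along its length, 90 mm long, 54 mm wide, 28 mm high at the ridge; its upright side faces are 14 mm high, roughly 160 g. Its origin is the centre of its underside; its x axis runs along the 90 mm length, y across the width, z up. It starts flat on the table, right way up, at any yaw.
- board: narrow plywood base board lying fixed on the table, 110 x 300 mm and 14 mm thick. Origin: centre of its underside; y along the 300 mm side, x across it. The posts stand 113 mm either side of its centre on its y axis, so the wall line is that axis and its bricks rest at a height of 14 mm.
- square_post: square terracotta post fixed upright on the board, 36 x 36 mm and 50 mm high. Origin: centre of its underside. Its centre is 226 mm from the round post's, which leaves room for two bricks end to end and three joints of 10 mm. Either post may be the left one.
- round_post: round terracotta post fixed upright on the board, 36 mm in diameter and 50 mm high. Origin: centre of its underside.
Mind the look-alikes: they are no part of the job. What is shaped like the hollow_brick but green is not meant.

How it is judged:
By the outcome, as a careful person would: the job done as asked, in the order asked, and still so for the second after the job is handed in, with the robot touching nothing.
It also fails if it takes over 109 s, if anything falls off the work surface, if the arm or the gripper's body presses on something with over 40 N, if the wrist force passes 120 N, or if a joint passes its speed limit or range.

ROBOT

A 7-joint arm with a two-finger parallel gripper is mounted at the origin on a cart in front of the work surface, level with it; the furniture and walls round the work are solid. World frame = base frame: x ahead of the robot, y to its left, z up, the work surface at z = 0. Lengths are in m, angles in rad, forces in N, time in s.
With the tool pointing down it reaches from about 0.425 to 0.825 m from the base axis. Payload 3.6 kg.
Tool frame: the origin (TCP) lies between the finger pads; the fingertips stand 19 mm ahead of it and the grasp point (between the pads) is the TCP; z points along the fingers, y is the line along which they close (so a half turn about z gives the same grasp; the last joint's range is limited). The gripper opens to 85 mm and grips with 20 to 120 N. Pads are 22 mm wide; open, the fingers measure 114 mm over their backs; the gripper's body (76 mm by 85 mm) begins 54 mm behind the grasp point. The pads swing forward as they close: fully open they stand 13 mm farther back than shut.
Start: joints at [1.143, 0.615, -0.013, 1.423, 0.008, 1.103, -0.04], TCP at [0.254, -0.598, 0.25] pointing down, gripper open.
Joint ranges: [-3.12, 3.12], [-0.3, 2.06], [-1.34, 1.32], [0.26, 2.42], [-1.36, 4.5], [0.01, 1.98], [-2.84, 2.84]. Speed limits (rad/s): [2.79, 2.79, 3.14, 3.14, 3.14, 3.14, 3.14].

INTERFACE

Orientations are given as [roll, pitch, yaw] about the fixed x, y, z axes, in that order (R = Rz(yaw) Ry(pitch) Rx(roll)).
In Python, from station import monitor, camera, robot gives the robot as it stands. The module is installed in compiled form; this text tells all that it offers.
- The arm moves only by the tool carry_out, never from a script. Its argument "increments" is a list of rows, each an object with "delta_pos": the shift along the tool's x, y, z each as a share of 25 mm, from -1 to 1, a list of three; "angular": the turn, a rotation vector about the tool's x, y, z each as a share of 4 degrees, from -1 to 1, a list of three. In form: [{"delta_pos": [dx, dy, dz], "angular": [rx, ry, rz]}, ...]. A call has 1 to 8 rows; each row shifts and turns the commanded pose from where the row before left it, along the tool's axes as they then stand; what a row does not reach is not made up. A row lasts 1/10 s, in which the tool goes at most 50 mm and 8.59 degrees, less where a joint would pass 70% of its speed; a pose out of reach is approached as far as the arm can. A call with a number of a shift or a turn outside -1 to 1 is refused whole. A call with a gripper value outside its range is refused whole. "grip" is the opening, from 0 (shut) to 1 (fully open), set as the call begins (left out, the last holds). The fingers move at their own pace and stop on an object; the grip force is fixed at half the most. Time passes only in rows, so rows that do not move let the fingers close. It gives the time, the measured TCP pose, the force, the opening and the grip force at its end, in the units of the state.
- monitor.state(): the state, without advancing time (a new reading comes with each control period).
- camera(name): name is "scene" or "top"; returns a dict with "image" (420x560x3 uint8, red, green, blue), "intrinsics" (3x3 intrinsics, pixels), "R" (3x3) and "t" (3): a world point X has camera coordinates R X + t. Camera axes: x right, y down, z forward; pixel columns grow to the right and rows downward; lengths in m; the calibration is good to about 2 mm. A picture is of the moment at which its call begins. There is no depth.
- robot.job_done(): hands the job in; it is judged then, once.
The state is a dict: "clock": time; "joints": joint angles; "joint_velocities": joint speeds; "tau": joint torques, N m; "tool_pos": TCP position; "tcp_rot": TCP orientation; "contact_force": force on the tool from outside, world axes, zero at the start; "wrist_torque": the same for the moment, N m; "width": opening from 0.0 (shut) to 1.0 (fully open); "gripper_force": force on a finger pad.
Only numpy, scipy, OpenCV 4.12 (cv2) and the standard library are available. Lean on these libraries where they do the work, as an engineer would, in place of code of your own. Each camera call takes 0.05 s, during which the arm holds its last target. There are 200 camera calls.

## Working session

There is one attempt and no reset: what is moved stays moved. The work goes in short steps, Python scripts to look and compute and a tool call to move; the robot and the scene stay as the last step left them, time stands still between calls to the robot, and variables do not carry over. Pictures are saved under pics/ and viewed, at most 14 in all, crops included, and the job is handed in when it is done.

Besides the shell and the picture viewer there is one more tool, called in YAML: its name, and indented under it one key for each argument. carry_out: Moves the arm, as the interface text tells. Its arguments: {"type":"object","properties":{"increments":{"type":"array","items":{"type":"object","properties":{"delta_pos":{"type":"array","items":{"type":"number"}},"angular":{"type":"array","items":{"type":"number"}}}}},"grip":{"type":"number"}},"required":["increments"]}

```bash
mkdir -p pics; cat > h.py <<'E'
import numpy as np, cv2
from station import monitor, camera, robot
def snap(n,tag):
    c=camera(n); cv2.imwrite(f'pics/{tag}.png',c['image'][:,:,::-1]); 
    np.savez(f'pics/{tag}.npz',**c); return c
def ray(c,uv):
    R,t,K=c['R'],np.array(c['t']).ravel(),c['intrinsics']
    d=R.T@np.linalg.solve(K,np.array([uv[0],uv[1],1.])); return -R.T@t,d
def onz(c,uv,z):
    o,d=ray(c,uv); return o+d*(z-o[2])/d[2]
def tri(c1,u1,c2,u2):
    o1,d1=ray(c1,u1);o2,d2=ray(c2,u2)
    s=np.linalg.lstsq(np.c_[d1,-d2],o2-o1,rcond=None)[0]
    a,b=o1+s[0]*d1,o2+s[1]*d2; return (a+b)/2,np.linalg.norm(a-b)
def proj(c,X):
    p=c['intrinsics']@(c['R']@np.array(X)+np.array(c['t']).ravel()); return p[:2]/p[2]
E
python3 - <<'E'
from h import *
a=snap('top','top0');b=snap('scene','scene0')
for c in(a,b): print(c['intrinsics'],-c['R'].T@np.ravel(c['t']),c['R'])
s=monitor.state();print({k:np.round(v,3) for k,v in s.items()})
E
```

```text
[[472.88430919   0.         285.5096466 ]
 [  0.         472.88430919 212.21263662]
 [  0.           0.           1.        ]] [ 0.50383754 -0.01981306  1.29357206] [[-0.02574331 -0.99966392  0.00305441]
 [-0.99380753  0.02526189 -0.10820551]
 [ 0.10809198 -0.00582106 -0.99412385]]
[[404.98971885   0.         281.1640263 ]
 [  0.         404.98971885 207.68409659]
 [  0.           0.           1.        ]] [0.15698314 0.49321012 0.82236858] [[-0.73714823 -0.67558867 -0.013872  ]
 [-0.49308994  0.55183019 -0.67256654]
 [ 0.46203332 -0.48894109 -0.73990663]]
{'clock': np.float64(0.1), 'joints': array([ 1.143,  0.616, -0.013,  1.425,  0.008,  1.103, -0.04 ]), 'joint_velocities': array([ 0.   , -0.001,  0.001, -0.004,  0.001, -0.002, -0.001]), 'tau': array([ 2.0000e-03, -4.7038e+01,  2.6000e-01, -1.7157e+01,  1.0000e-02,
        6.0000e-03,  0.0000e+00]), 'tool_pos': array([ 0.253, -0.598,  0.249]), 'tcp_rot': array([-3.139,  0.   ,  0.401]), 'contact_force': array([-0.673,  0.62 ,  0.065]), 'wrist_torque': array([ 0.004,  0.007, -0.024]), 'gripper_force': np.float64(0.0), 'width': np.float64(0.998)}
```

View pics/top0.png

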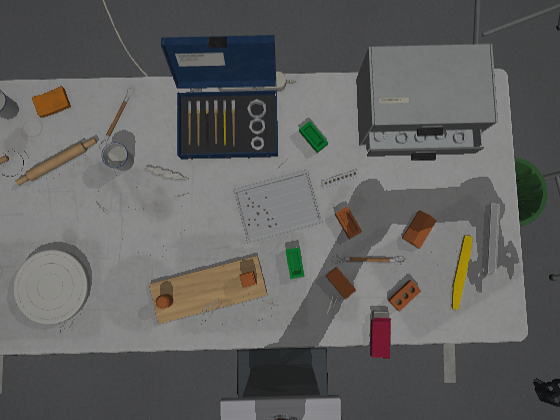

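View pics/scene0.png

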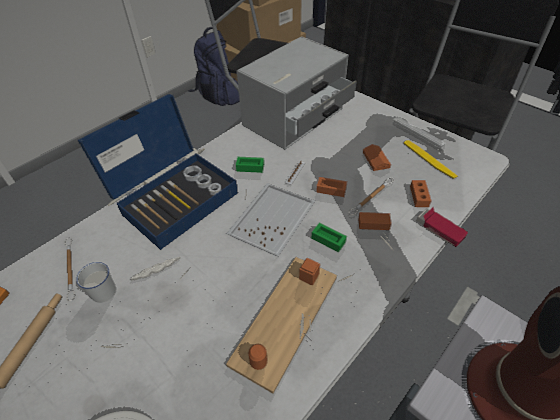

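The top view shows the terracotta parts at: hollow brick (347,222), coping (419,229), holed brick (404,293), plain brick (341,282). The green look-alikes are at (313,136) and (294,260). The board has the round post at (165,301) and the square post at (248,280). I'll enlarge this area to confirm.

```bash
python3 - <<'E'
from h import *
a=cv2.imread('pics/top0.png');b=cv2.imread('pics/scene0.png')
x=cv2.resize(a[195:315,320:450],None,fx=4.6,fy=4.6,interpolation=cv2.INTER_CUBIC)
cv2.imwrite('pics/c1.png',x)
y=cv2.resize(b[140:240,305:440],None,fx=5,fy=5,interpolation=cv2.INTER_CUBIC)
cv2.imwrite('pics/c2.png',y)
z=np.vstack([cv2.resize(a[245:335,140:280],None,fx=3.2,fy=3.2,interpolation=cv2.INTER_CUBIC),cv2.resize(b[250:390,220:360],None,fx=2.1,fy=2.1,interpolation=cv2.INTER_CUBIC)[:,:].copy() if 0 else cv2.resize(b[250:350,220:360],None,fx=3.2,fy=3.0,interpolation=cv2.INTER_CUBIC)])
cv2.imwrite('pics/c3.png',z[:600])
for n,im in(('top',a),('scene',b)):
    h=cv2.cvtColor(im,cv2.COLOR_BGR2HSV)
    m=cv2.inRange(h,(0,110,40),(14,255,255))
    m=cv2.morphologyEx(m,cv2.MORPH_OPEN,np.ones((2,2)))
    for c in cv2.findContours(m,0,2)[0]:
        if cv2.contourArea(c)>60: print(n,cv2.contourArea(c),np.round(cv2.minAreaRect(c)[0]),np.round(cv2.minAreaRect(c)[1]),cv2.approxPolyDP(c,2,True)[:,0].tolist(), im[tuple(np.int32(cv2.minAreaRect(c)[0])[::-1])])
E
```

```text
top 179.5 [165. 302.] [14. 16.] [[170, 295], [159, 297], [158, 307], [170, 307], [173, 304]] [ 39  73 128]
top 449.0 [405. 296.] [16. 30.] [[413, 282], [409, 282], [390, 300], [400, 311], [420, 293]] [75 76 74]
top 187.5 [249. 280.] [14. 15.] [[254, 272], [241, 275], [244, 288], [257, 284]] [ 40  72 128]
top 391.0 [341. 284.] [30. 14.] [[336, 269], [327, 277], [347, 298], [356, 290]] [29 50 86]
top 633.5 [420. 230.] [20. 34.] [[422, 212], [419, 212], [404, 237], [418, 248], [422, 246], [436, 222]] [26 44 75]
top 391.5 [349. 223.] [29. 15.] [[346, 208], [336, 215], [349, 238], [361, 233], [350, 210]] [23 41 71]
scene 873.5 [541. 392.] [55. 36.] [[559, 364], [541, 375], [542, 378], [555, 381], [549, 394], [545, 394], [543, 398], [538, 396], [535, 408], [523, 400], [526, 405], [524, 408], [537, 417], [559, 418], [559, 391], [556, 386], [559, 385]] [23 23 41]
scene 369.0 [258. 358.] [25. 18.] [[256, 345], [251, 348], [249, 356], [252, 367], [261, 370], [267, 365], [267, 352], [262, 345]] [ 52  83 140]
scene 1923.0 [496. 384.] [78. 53.] [[486, 348], [473, 360], [469, 373], [471, 394], [48
[... 168 characters left out ...]
2, 347], [500, 344]] [23 26 37]
scene 66.5 [  4. 296.] [16.  8.] [[2, 288], [0, 297], [3, 295], [4, 298], [0, 299], [0, 304], [8, 294]] [30 62 97]
scene 372.0 [310. 272.] [20. 23.] [[307, 260], [300, 269], [300, 279], [314, 285], [319, 276], [320, 265]] [ 49  74 127]
scene 458.0 [375. 222.] [32. 16.] [[360, 214], [360, 229], [390, 229], [389, 215]] [36 57 92]
scene 387.5 [421. 194.] [29. 16.] [[413, 181], [412, 191], [416, 207], [429, 207], [431, 200], [425, 181]] [ 55  85 144]
scene 393.5 [332. 187.] [28. 16.] [[320, 178], [319, 193], [344, 197], [346, 182]] [ 57  87 146]
scene 406.5 [377. 159.] [29. 18.] [[364, 150], [374, 171], [390, 168], [390, 163], [379, 147], [371, 146]] [ 43  71 118]
```

View pics/c1.png

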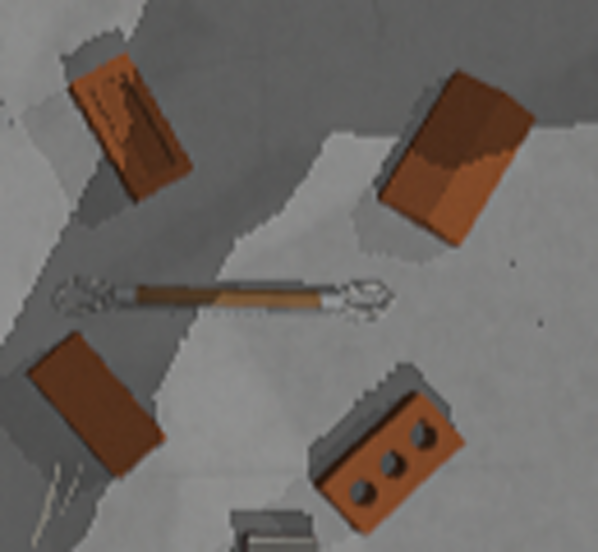

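View pics/c2.png

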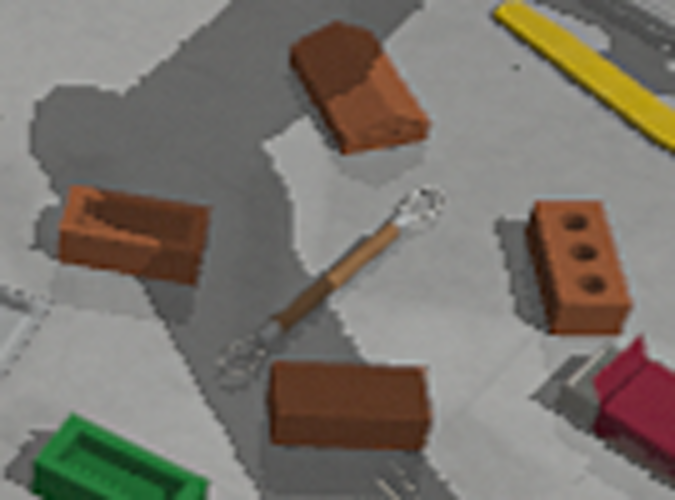

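View pics/c3.png

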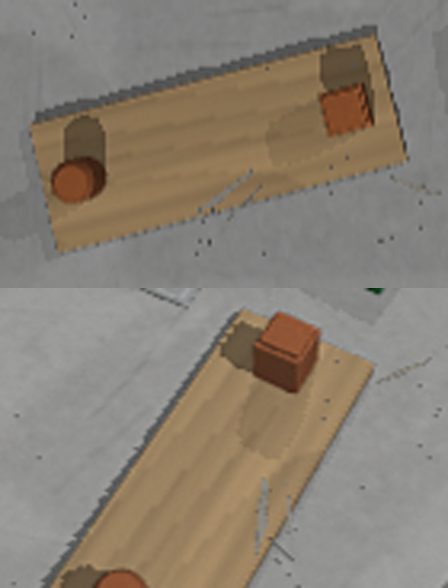

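Crops confirm it. Top crop c1: hollow brick (130,128), coping (458,158), plain solid brick (97,405), three-hole brick (390,463). All four are terracotta, and the green hollow ones are excluded. c3 shows the round post on the left and the square post on the right of the board. Next I triangulate silhouette centres, which are the mid-height points.

```bash
cat >> h.py <<'E'
def hull(c,uv,r=26,smin=.42,f=4):
    im=c['image'];u0,v0=int(uv[0])-r,int(uv[1])-r
    p=cv2.resize(im[v0:v0+2*r,u0:u0+2*r],None,fx=f,fy=f,interpolation=cv2.INTER_CUBIC)
    h=cv2.cvtColor(p,cv2.COLOR_RGB2HSV)
    m=cv2.inRange(h,(0,int(255*smin),30),(14,255,255))
    cs=[k for k in cv2.findContours(m,0,1)[0] if cv2.contourArea(k)>600]
    k=min(cs,key=lambda k:abs(cv2.pointPolygonTest(k,(float(r*f),float(r*f)),True)) if cv2.pointPolygonTest(k,(float(r*f),float(r*f)),False)<0 else -1)
    k=cv2.convexHull(k)
    M=cv2.moments(k); cen=np.array([M['m10']/M['m00'],M['m01']/M['m00']])
    g=lambda q:(np.asarray(q)+.5)/f-.5+[u0,v0]
    return g(cen),g(k[:,0])
def yawof(c,pts,z):
    P=np.array([onz(c,p,z)[:2] for p in pts],np.float32)
    (cx,cy),(w,h),a=cv2.minAreaRect(P*1000); a=np.deg2rad(a)+(0 if w>h else np.pi/2)
    return (a+np.pi/2)%np.pi-np.pi/2,(w,h),(cx,cy)
E
python3 - <<'E'
from h import *
a=dict(np.load('pics/top0.npz'));b=dict(np.load('pics/scene0.npz'))
S={'holed':((405,296),(421,194),.013,.42),'hollow':((348,223),(332,187),.013,.42),'solid':((341,284),(375,222),.013,.42),'coping':((420,230),(377,159),.013,.42),'sq':((249,280),(310,272),.039,.6),'rd':((165,302),(258,358),.039,.6)}
P={}
for n,(u,v,z,s) in S.items():
    ca,ha=hull(a,u,smin=s);cb,hb=hull(b,v,smin=s)
    X,e=tri(a,ca,b,cb); y,wh,cc=yawof(a,ha,z)
    P[n]=X
    print(n,ca.round(1),cb.round(1),'tri',X.round(4),'gap',round(e,4),'top@z',onz(a,ca,z)[:2].round(4),'scene@z',onz(b,cb,z)[:2].round(4),'yaw',round(np.degrees(y),1),np.round(wh))
d=P['rd']-P['sq'];print('posts',np.linalg.norm(d[:2]),np.degrees(np.arctan2(d[1],d[0])),np.hypot(*P['sq'][:2]),np.hypot(*P['rd'][:2]))
# board corners from crop c3
for uv in [(31,123),(376,27),(408,157),(60,252)]:
    w=((uv[0]+.5)/3.2-.5+140,(uv[1]+.5)/3.2-.5+245);print(onz(a,w,.014).round(4))
E
```

```text
holed [404.2 295. ] [420.  193.4] tri [ 0.4122 -0.3395  0.0112] gap 0.0002 top@z [ 0.4122 -0.3391] scene@z [ 0.4117 -0.3376] yaw -49.7 [43. 83.]
hollow [347.9 222.2] [331.  186.5] tri [ 0.6119 -0.196   0.0125] gap 0.0006 top@z [ 0.6116 -0.1961] scene@z [ 0.6119 -0.1954] yaw 27.5 [81. 42.]
solid [340.5 282.6] [374.1 220.8] tri [ 0.4499 -0.1698  0.0125] gap 0.0007 top@z [ 0.4496 -0.1699] scene@z [ 0.45   -0.1692] yaw 38.4 [81. 39.]
coping [419.  228.8] [375.9 157.6] tri [ 0.5893 -0.3898  0.008 ] gap 0.0007 top@z [ 0.5886 -0.3886] scene@z [ 0.5869 -0.3842] yaw -33.8 [56. 94.]
sq [247.7 278.8] [308.9 271.1] tri [0.4669 0.0769 0.0375] gap 0.0005 top@z [0.4667 0.0766] scene@z [0.4665 0.0778] yaw -76.5 [35. 38.]
rd [164.  300.7] [257.4 356.3] tri [0.4155 0.2967 0.0369] gap 0.0002 top@z [0.4157 0.2963] scene@z [0.4147 0.2972] yaw -68.4 [34. 44.]
posts 0.22581313974906483 103.16928301725986 0.4732083338475496 0.510565726293042
[0.4615 0.3419 0.014 ]
[0.5341 0.052  0.014 ]
[0.4253 0.0273 0.014 ]
[0.355  0.3173 0.014 ]
```

The measurements fit: the posts are 225.8 mm apart (226 expected), brick mid-heights are about 12 mm, and everything is within reach. I'll add a planner that turns a target into equal rows, starting with the holed brick.

```bash
cat >> h.py <<'E'
from scipy.spatial.transform import Rotation as Ro
def plan(x,y,z,yaw,n=0,cur=None):
    "equal rows to the target; cur=(x,y,z,yawdeg)"
    s=monitor.state()
    p=np.array(s['tool_pos']) if cur is None else np.array(cur[:3]); y0=s['tcp_rot'][2] if cur is None else np.radians(cur[3])
    dy=np.radians(yaw)-y0; dy=(dy+np.pi)%(2*np.pi)-np.pi
    D=np.array([x,y,z])-p
    ax=lambda q:np.array([[np.cos(q),np.sin(q),0],[np.sin(q),-np.cos(q),0],[0,0,-1]])
    for n in range(max(n,1),120):
        w=dy/n; M=sum(ax(y0+k*w) for k in range(n)); d=np.linalg.solve(M,D)
        if max(abs(d))<=.0249 and abs(np.degrees(w))<=4: break
    q=p.copy();r=[]
    for k in range(n): q=q+ax(y0+k*w)@d; r.append(np.hypot(*q[:2]))
    print('n',n,'delta_pos',(d/.025).round(3),'rz',round(-np.degrees(w)/4,3),'radius',np.round([min(r),max(r)],3))
def st():
    s=monitor.state();print('t',round(s['clock'],2),'p',np.round(s['tool_pos'],4),'rpy',np.degrees(s['tcp_rot']).round(2),'F',np.round(s['contact_force'],1),'w',round(s['width'],3),'g',np.round(s['gripper_force'],1))
E
python3 -c "
from h import *
plan(.412,-.3393,.13,130.3)
plan(.412,-.3393,.13,130.3,32)"
```

```text
n 27 delta_pos [0.502 0.146 0.177] rz -0.994 radius [0.534 0.662]
n 32 delta_pos [0.423 0.125 0.149] rz -0.839 radius [0.534 0.662]
```

carry_out:
  increments:
    - {"delta_pos":[0.423,0.125,0.149],"angular":[0,0,-0.839]}
    - {"delta_pos":[0.423,0.125,0.149],"angular":[0,0,-0.839]}
    - {"delta_pos":[0.423,0.125,0.149],"angular":[0,0,-0.839]}
    - {"delta_pos":[0.423,0.125,0.149],"angular":[0,0,-0.839]}
    - {"delta_pos":[0.423,0.125,0.149],"angular":[0,0,-0.839]}
    - {"delta_pos":[0.423,0.125,0.149],"angular":[0,0,-0.839]}
    - {"delta_pos":[0.423,0.125,0.149],"angular":[0,0,-0.839]}
    - {"delta_pos":[0.423,0.125,0.149],"angular":[0,0,-0.839]}
  grip: 1

```text
clock: 0.9
tool_pos: [0.3368, -0.5706, 0.2196]
tcp_rot: [-3.14, -0.0, 0.872]
contact_force: [0.0, -0.4, -0.8]
width: 1.004
gripper_force: 0.0
```

carry_out:
  increments:
    - {"delta_pos":[0.423,0.125,0.149],"angular":[0,0,-0.839]}
    - {"delta_pos":[0.423,0.125,0.149],"angular":[0,0,-0.839]}
    - {"delta_pos":[0.423,0.125,0.149],"angular":[0,0,-0.839]}
    - {"delta_pos":[0.423,0.125,0.149],"angular":[0,0,-0.839]}
    - {"delta_pos":[0.423,0.125,0.149],"angular":[0,0,-0.839]}
    - {"delta_pos":[0.423,0.125,0.149],"angular":[0,0,-0.839]}
    - {"delta_pos":[0.423,0.125,0.149],"angular":[0,0,-0.839]}
    - {"delta_pos":[0.423,0.125,0.149],"angular":[0,0,-0.839]}

```text
clock: 1.7
tool_pos: [0.3983, -0.5085, 0.1899]
tcp_rot: [-3.14, -0.001, 1.34]
contact_force: [0.6, -0.0, -0.0]
width: 1.0
gripper_force: 0.0
```

carry_out:
  increments:
    - {"delta_pos":[0.423,0.125,0.149],"angular":[0,0,-0.839]}
    - {"delta_pos":[0.423,0.125,0.149],"angular":[0,0,-0.839]}
    - {"delta_pos":[0.423,0.125,0.149],"angular":[0,0,-0.839]}
    - {"delta_pos":[0.423,0.125,0.149],"angular":[0,0,-0.839]}
    - {"delta_pos":[0.423,0.125,0.149],"angular":[0,0,-0.839]}
    - {"delta_pos":[0.423,0.125,0.149],"angular":[0,0,-0.839]}
    - {"delta_pos":[0.423,0.125,0.149],"angular":[0,0,-0.839]}
    - {"delta_pos":[0.423,0.125,0.149],"angular":[0,0,-0.839]}

```text
clock: 2.5
tool_pos: [0.4255, -0.4251, 0.1606]
tcp_rot: [3.142, -0.0, 1.811]
contact_force: [0.5, 0.3, -1.1]
width: 1.0
gripper_force: 0.0
```

carry_out:
  increments:
    - {"delta_pos":[0.423,0.125,0.149],"angular":[0,0,-0.839]}
    - {"delta_pos":[0.423,0.125,0.149],"angular":[0,0,-0.839]}
    - {"delta_pos":[0.423,0.125,0.149],"angular":[0,0,-0.839]}
    - {"delta_pos":[0.423,0.125,0.149],"angular":[0,0,-0.839]}
    - {"delta_pos":[0.423,0.125,0.149],"angular":[0,0,-0.839]}
    - {"delta_pos":[0.423,0.125,0.149],"angular":[0,0,-0.839]}
    - {"delta_pos":[0.423,0.125,0.149],"angular":[0,0,-0.839]}
    - {"delta_pos":[0.423,0.125,0.149],"angular":[0,0,-0.839]}

```text
clock: 3.3
tool_pos: [0.4118, -0.3388, 0.1308]
tcp_rot: [3.142, -0.0, 2.28]
contact_force: [0.8, 0.4, 0.3]
width: 1.002
gripper_force: 0.0
```

```bash
python3 -c "
from h import *
st();plan(.412,-.3393,.045,130.3,5)"
```

```text
t 3.3 p [ 0.4118 -0.3388  0.1308] rpy [180.    -0.   130.64] F [0.8 0.4 0.3] w 1.002 g 0.0
n 5 delta_pos [-0.005 -0.001  0.687] rz 0.017 radius [0.533 0.534]
```

carry_out:
  increments:
    - {"delta_pos":[0,0,0.85]}
    - {"delta_pos":[0,0,0.85]}
    - {"delta_pos":[0,0,0.85]}
    - {"delta_pos":[0,0,0.85]}
    - {"delta_pos":[0,0,0.6]}
    - {"delta_pos":[0,0,0.25]}
    - {"delta_pos":[0,0,0]}
  grip: 0.78

```text
schema error: expected keys delta_pos, angular
```

carry_out:
  increments:
    - {"delta_pos":[0,0,0]}
    - {"delta_pos":[0,0,0]}
    - {"delta_pos":[0,0,0]}
    - {"delta_pos":[0,0,0]}
    - {"delta_pos":[0,0,0]}
    - {"delta_pos":[0,0,0]}
  grip: 0.3

```text
schema error: expected keys delta_pos, angular
```

carry_out:
  increments:
    - {"delta_pos":[0,0,-0.8]}
    - {"delta_pos":[0,0,-0.8]}
    - {"delta_pos":[0,0,-0.8]}
    - {"delta_pos":[0,0,-0.8]}
    - {"delta_pos":[0,0,-0.8]}
    - {"delta_pos":[0,0,0]}
    - {"delta_pos":[0,0,0]}

```text
schema error: expected keys delta_pos, angular
```

```bash
python3 - <<'E'
from h import *
st();a=snap('top','top1');b=snap('scene','scene1')
x=cv2.imread('pics/top1.png');y=cv2.imread('pics/scene1.png')
cv2.imwrite('pics/c4.png',np.hstack([cv2.resize(i,(400,400),interpolation=cv2.INTER_CUBIC) for i in (x[240:340,360:460],y[120:220,370:470])]))
plan(.4514,.1430,.13,103.15)
plan(.4514,.1430,.13,103.15,24)
E
```

```text
t 3.3 p [ 0.4118 -0.3388  0.1308] rpy [180.    -0.   130.64] F [0.8 0.4 0.3] w 1.002 g 0.0
n 17 delta_pos [0.967 0.615 0.001] rz 0.403 radius [0.41  0.511]
n 24 delta_pos [0.687 0.433 0.001] rz 0.286 radius [0.41  0.517]
```

View pics/c4.png

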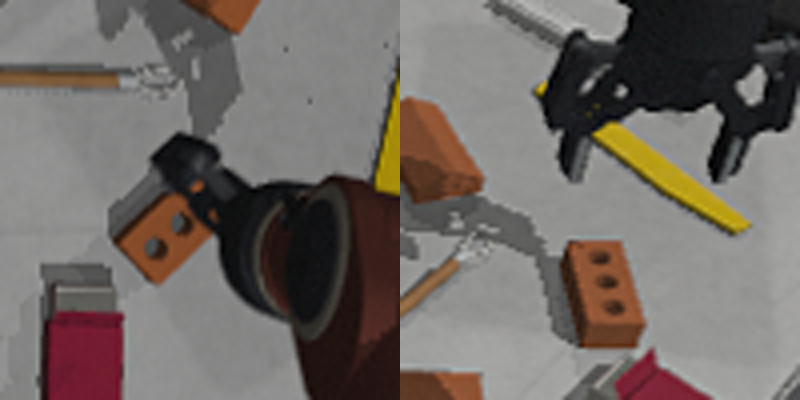

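The moves were refused because "angular" is required in every row. The crop shows the gripper at 0.13 m, still above the untouched holed brick (top crop about (160,235)). Resending.

carry_out:
  increments:
    - {"delta_pos":[0,0,0.85],"angular":[0,0,0]}
    - {"delta_pos":[0,0,0.85],"angular":[0,0,0]}
    - {"delta_pos":[0,0,0.85],"angular":[0,0,0]}
    - {"delta_pos":[0,0,0.85],"angular":[0,0,0]}
    - {"delta_pos":[0,0,0.6],"angular":[0,0,0]}
    - {"delta_pos":[0,0,0.25],"angular":[0,0,0]}
    - {"delta_pos":[0,0,0],"angular":[0,0,0]}
  grip: 0.78

```text
clock: 4.1
tool_pos: [0.4119, -0.3398, 0.0243]
tcp_rot: [-3.141, -0.001, 2.275]
contact_force: [0.9, -0.0, -0.4]
width: 0.778
gripper_force: 0.0
```

carry_out:
  increments:
    - {"delta_pos":[0,0,0],"angular":[0,0,0]}
    - {"delta_pos":[0,0,0],"angular":[0,0,0]}
    - {"delta_pos":[0,0,0],"angular":[0,0,0]}
    - {"delta_pos":[0,0,0],"angular":[0,0,0]}
    - {"delta_pos":[0,0,0],"angular":[0,0,0]}
    - {"delta_pos":[0,0,0],"angular":[0,0,0]}
  grip: 0.3

```text
clock: 4.7
tool_pos: [0.4129, -0.3401, 0.0261]
tcp_rot: [3.141, 0.002, 2.275]
contact_force: [-0.9, 0.7, 5.2]
width: 0.429
gripper_force: 62.0
```

```bash
python3 -c "
from h import *
st()"
```

```text
t 4.7 p [ 0.4129 -0.3401  0.0261] rpy [1.7997e+02 1.4000e-01 1.3035e+02] F [-0.9  0.7  5.2] w 0.429 g 62.0
```

carry_out:
  increments:
    - {"delta_pos":[0,0,-0.5],"angular":[0,0,0]}
    - {"delta_pos":[0,0,-0.9],"angular":[0,0,0]}
    - {"delta_pos":[0,0,-0.9],"angular":[0,0,0]}
    - {"delta_pos":[0,0,-0.9],"angular":[0,0,0]}
    - {"delta_pos":[0,0,-0.9],"angular":[0,0,0]}
    - {"delta_pos":[0,0,0],"angular":[0,0,0]}
    - {"delta_pos":[0,0,0],"angular":[0,0,0]}

```text
clock: 5.4
tool_pos: [0.4116, -0.3397, 0.1275]
tcp_rot: [-3.141, 0.0, 2.275]
contact_force: [0.0, -0.3, -2.1]
width: 0.43
gripper_force: 61.2
```

```bash
python3 - <<'E'
from h import *
st();b=snap('scene','scene1b')
p=monitor.state()['tool_pos'];print(proj(b,p))
y=cv2.imread('pics/scene1b.png')
cv2.imwrite('pics/c5.png',cv2.resize(y[120:220,370:470],(600,600),interpolation=cv2.INTER_CUBIC))
plan(.4514,.1430,.13,103.15,24)
plan(.48,-.06,.13,117)
plan(.4514,.1430,.13,103.15,cur=(.48,-.06,.13,117))
E
```

```text
t 5.4 p [ 0.4116 -0.3397  0.1275] rpy [-179.98    0.    130.33] F [ 0.  -0.3 -2.1] w 0.43 g 61.2
[431.1294708  162.14236866]
n 24 delta_pos [ 0.69   0.433 -0.006] rz 0.283 radius [0.41  0.518]
n 9 delta_pos [ 0.853  0.957 -0.015] rz 0.371 radius [0.475 0.517]
n 9 delta_pos [ 0.891  0.203 -0.   ] rz 0.385 radius [0.461 0.476]
```

View pics/c5.png

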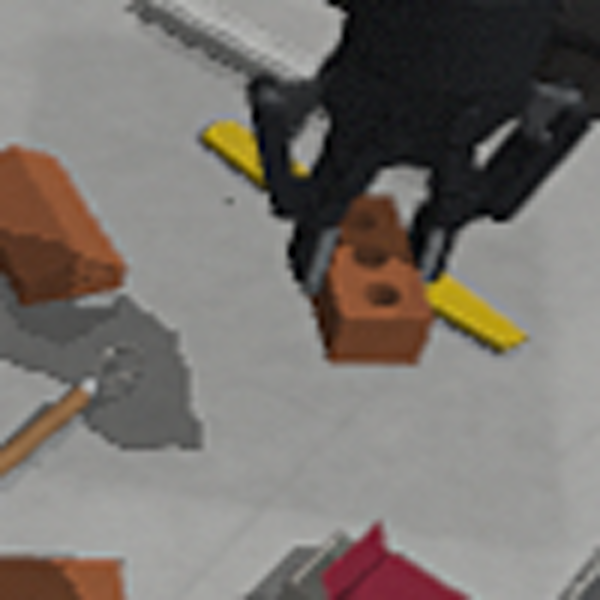

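The holed brick is held level between the fingers. Its near end's top edge is at crop (381,313).

carry_out:
  increments:
    - {"delta_pos":[0.853,0.957,0],"angular":[0,0,0.371]}
    - {"delta_pos":[0.853,0.957,0],"angular":[0,0,0.371]}
    - {"delta_pos":[0.853,0.957,0],"angular":[0,0,0.371]}
    - {"delta_pos":[0.853,0.957,0],"angular":[0,0,0.371]}
    - {"delta_pos":[0.853,0.957,0],"angular":[0,0,0.371]}
    - {"delta_pos":[0.853,0.957,0],"angular":[0,0,0.371]}
    - {"delta_pos":[0.853,0.957,0],"angular":[0,0,0.371]}
    - {"delta_pos":[0.853,0.957,0],"angular":[0,0,0.371]}

```text
clock: 6.25
tool_pos: [0.4692, -0.089, 0.1261]
tcp_rot: [-3.139, -0.002, 2.067]
contact_force: [0.5, 0.3, -2.4]
width: 0.429
gripper_force: 61.0
```

carry_out:
  increments:
    - {"delta_pos":[0.853,0.957,0],"angular":[0,0,0.371]}
    - {"delta_pos":[0.89,0.2,0],"angular":[0,0,0.385]}
    - {"delta_pos":[0.89,0.2,0],"angular":[0,0,0.385]}
    - {"delta_pos":[0.89,0.2,0],"angular":[0,0,0.385]}
    - {"delta_pos":[0.89,0.2,0],"angular":[0,0,0.385]}
    - {"delta_pos":[0.89,0.2,0],"angular":[0,0,0.385]}
    - {"delta_pos":[0.89,0.2,0],"angular":[0,0,0.385]}
    - {"delta_pos":[0.89,0.2,0],"angular":[0,0,0.385]}

```text
clock: 7.05
tool_pos: [0.4529, 0.0975, 0.1261]
tcp_rot: [-3.138, -0.0, 1.853]
contact_force: [0.2, 1.9, -0.8]
width: 0.428
gripper_force: 61.0
```

carry_out:
  increments:
    - {"delta_pos":[0.89,0.2,0],"angular":[0,0,0.385]}
    - {"delta_pos":[0.89,0.2,0],"angular":[0,0,0.385]}
    - {"delta_pos":[0,0,0.5],"angular":[0,0,0]}
    - {"delta_pos":[0,0,0.5],"angular":[0,0,0]}
    - {"delta_pos":[0,0,0],"angular":[0,0,0]}
    - {"delta_pos":[0,0,0],"angular":[0,0,0]}

```text
clock: 7.65
tool_pos: [0.4512, 0.1422, 0.1016]
tcp_rot: [-3.139, 0.0, 1.8]
contact_force: [0.0, 0.4, -1.8]
width: 0.431
gripper_force: 61.0
```

```bash
python3 - <<'E'
from h import *
b=dict(np.load('pics/scene1b.npz'))
q=onz(b,(370+381/6-.4,120+313/6-.4),.1275)[:2]-np.array([.4116,-.3397]);y=np.radians(130.33)
print('end offset along x,y',q@[np.cos(y),np.sin(y)],q@[np.sin(y),-np.cos(y)])
st();plan(.4514,.1430,.041,103.15,5)
c=snap('scene','scene2');y=cv2.imread('pics/scene2.png')
cv2.imwrite('pics/c6.png',cv2.resize(y[220:380,220:380],(600,600),interpolation=cv2.INTER_CUBIC))
E
```

```text
end offset along x,y 0.03781978607376871 0.0029127535341582113
t 7.65 p [0.4512 0.1422 0.1016] rpy [-1.7986e+02  2.0000e-02  1.0315e+02] F [ 0.   0.4 -1.8] w 0.431 g 61.0
n 5 delta_pos [0.006 0.003 0.485] rz -0.0 radius [0.473 0.474]
```

View pics/c6.png

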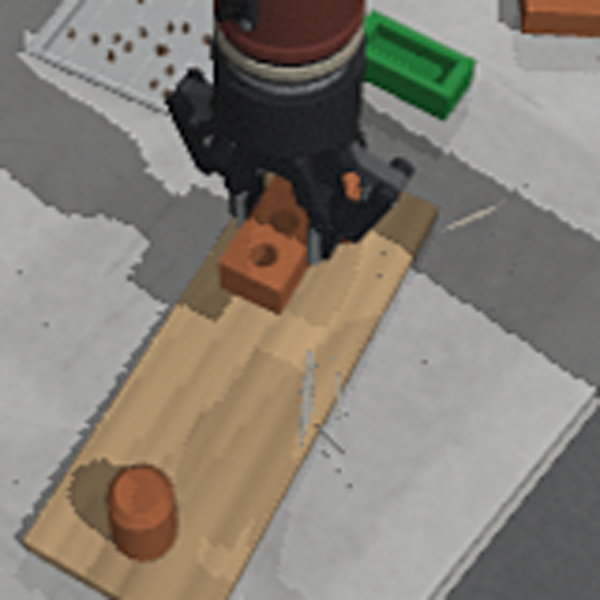

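carry_out:
  increments:
    - {"delta_pos":[0.03,0,0.6],"angular":[0,0,0]}
    - {"delta_pos":[0.02,0,0.6],"angular":[0,0,0]}
    - {"delta_pos":[0,0,0.6],"angular":[0,0,0]}
    - {"delta_pos":[0,0,0.4],"angular":[0,0,0]}
    - {"delta_pos":[0,0,0.2],"angular":[0,0,0]}
    - {"delta_pos":[0,0,0.04],"angular":[0,0,0]}
    - {"delta_pos":[0,0,0],"angular":[0,0,0]}
    - {"delta_pos":[0,0,0],"angular":[0,0,0]}

```text
clock: 8.5
tool_pos: [0.4521, 0.1438, 0.0419]
tcp_rot: [3.14, -0.0, 1.8]
contact_force: [-0.5, 0.2, -1.2]
width: 0.43
gripper_force: 61.1
```

```bash
python3 -c "
from h import *
st()"
```

```text
t 8.5 p [0.4521 0.1438 0.0419] rpy [ 1.7993e+02 -1.0000e-02  1.0314e+02] F [-0.5  0.2 -1.2] w 0.43 g 61.1
```

carry_out:
  increments:
    - {"delta_pos":[0,0,0.05],"angular":[0,0,0]}
    - {"delta_pos":[0,0,0.03],"angular":[0,0,0]}
    - {"delta_pos":[0,0,0],"angular":[0,0,0]}
    - {"delta_pos":[0,0,0],"angular":[0,0,0]}

```text
clock: 8.9
tool_pos: [0.4519, 0.1438, 0.04]
tcp_rot: [3.141, 0.0, 1.8]
contact_force: [0.1, -0.7, 6.3]
width: 0.431
gripper_force: 61.9
```

carry_out:
  increments:
    - {"delta_pos":[0,0,0],"angular":[0,0,0]}
    - {"delta_pos":[0,0,0],"angular":[0,0,0]}
    - {"delta_pos":[0,0,0],"angular":[0,0,0]}
    - {"delta_pos":[0,0,-0.3],"angular":[0,0,0]}
    - {"delta_pos":[0,0,-0.8],"angular":[0,0,0]}
    - {"delta_pos":[0,0,-0.8],"angular":[0,0,0]}
    - {"delta_pos":[0,0,-0.8],"angular":[0,0,0]}
    - {"delta_pos":[0,0,-0.8],"angular":[0,0,0]}
  grip: 0.78

```text
clock: 9.7
tool_pos: [0.4515, 0.1436, 0.1281]
tcp_rot: [3.142, -0.0, 1.8]
contact_force: [-0.4, 0.2, -0.9]
width: 0.78
gripper_force: 0.0
```

```bash
python3 -c "
from h import *
st();plan(.6118,-.1960,.13,27.5)"
```

```text
t 9.7 p [0.4515 0.1436 0.1281] rpy [180.    -0.   103.15] F [-0.4  0.2 -0.9] w 0.78 g 0.0
n 19 delta_pos [-0.57   0.632 -0.004] rz 0.995 radius [0.489 0.642]
```

carry_out:
  increments:
    - {"delta_pos":[-0.57,0.632,0],"angular":[0,0,0.995]}
    - {"delta_pos":[-0.57,0.632,0],"angular":[0,0,0.995]}
    - {"delta_pos":[-0.57,0.632,0],"angular":[0,0,0.995]}
    - {"delta_pos":[-0.57,0.632,0],"angular":[0,0,0.995]}
    - {"delta_pos":[-0.57,0.632,0],"angular":[0,0,0.995]}
    - {"delta_pos":[-0.57,0.632,0],"angular":[0,0,0.995]}
    - {"delta_pos":[-0.57,0.632,0],"angular":[0,0,0.995]}
    - {"delta_pos":[-0.57,0.632,0],"angular":[0,0,0.995]}

```text
clock: 10.5
tool_pos: [0.5754, 0.0288, 0.1272]
tcp_rot: [-3.142, -0.001, 1.241]
contact_force: [0.7, -0.5, 0.2]
width: 0.782
gripper_force: 0.0
```

carry_out:
  increments:
    - {"delta_pos":[-0.57,0.632,0],"angular":[0,0,0.995]}
    - {"delta_pos":[-0.57,0.632,0],"angular":[0,0,0.995]}
    - {"delta_pos":[-0.57,0.632,0],"angular":[0,0,0.995]}
    - {"delta_pos":[-0.57,0.632,0],"angular":[0,0,0.995]}
    - {"delta_pos":[-0.57,0.632,0],"angular":[0,0,0.995]}
    - {"delta_pos":[-0.57,0.632,0],"angular":[0,0,0.995]}
    - {"delta_pos":[-0.57,0.632,0],"angular":[0,0,0.995]}
    - {"delta_pos":[-0.57,0.632,0],"angular":[0,0,0.995]}

```text
clock: 11.3
tool_pos: [0.6193, -0.1345, 0.1268]
tcp_rot: [-3.141, 0.0, 0.683]
contact_force: [0.0, 1.0, -0.4]
width: 0.782
gripper_force: 0.0
```

carry_out:
  increments:
    - {"delta_pos":[-0.57,0.632,0],"angular":[0,0,0.995]}
    - {"delta_pos":[-0.57,0.632,0],"angular":[0,0,0.995]}
    - {"delta_pos":[-0.57,0.632,0],"angular":[0,0,0.995]}
    - {"delta_pos":[0,0,0],"angular":[0,0,0]}
    - {"delta_pos":[0,0,0],"angular":[0,0,0]}

```text
clock: 11.8
tool_pos: [0.6117, -0.1961, 0.1268]
tcp_rot: [-3.141, -0.0, 0.479]
contact_force: [-0.2, 0.3, -1.2]
width: 0.777
gripper_force: 0.0
```

```bash
python3 - <<'E'
from h import *
st();plan(.6118,-.1960,.03,27.5,5)
a=snap('top','top3');b=snap('scene','scene3')
x=cv2.imread('pics/top3.png');y=cv2.imread('pics/scene3.png')
cv2.imwrite('pics/c7.png',np.hstack([cv2.resize(i,(400,400),interpolation=cv2.INTER_CUBIC) for i in (x[235:335,150:250],y[240:380,230:370])]))
for n,u,v in (('sq',(249,280),(310,272)),('br',(217,288),(292,299))):
  try:
    ca,ha=hull(a,u,smin=.6);cb,hb=hull(b,v,smin=.6);X,e=tri(a,ca,b,cb)
    print(n,ca.round(1),cb.round(1),X.round(4),round(e,4),onz(a,ca,.027)[:2].round(4),yawof(a,ha,.027))
  except Exception as ex: print(ex)
E
```

```text
t 11.8 p [ 0.6117 -0.1961  0.1268] rpy [-1.7995e+02 -1.0000e-02  2.7470e+01] F [-0.2  0.3 -1.2] w 0.777 g 0.0
n 5 delta_pos [ 0.001 -0.     0.775] rz -0.001 radius [0.642 0.642]
sq [247.7 278.9] [303.1 279.8] [0.4705 0.0829 0.0029] 0.0121 [0.4663 0.0775] (np.float64(-1.3372865840569523), (35.62240982055664, 38.45560836791992), (466.3002014160156, 77.70591735839844))
br [221.9 285. ] [296.6 293.5] [0.4504 0.1429 0.0416] 0.0051 [0.4519 0.1463] (np.float64(-1.3398128753117584), (37.42670440673828, 82.24588775634766), (451.8907775878906, 146.1659698486328))
```

View pics/c7.png

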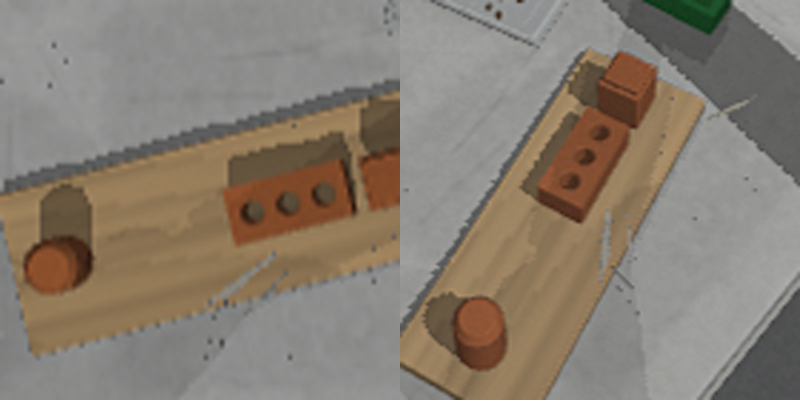

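The holed brick stands on the board next to the square post, top crop (290,203) and scene crop (585,160). I'll check the joint numerically with profiles along the wall line before going on.

```bash
cat >> h.py <<'E'
def prof(c,p0,ang,s,z,offs):
    "median RGB along a line at height z from p0 along ang (deg), lateral offsets offs"
    e=np.array([np.cos(np.radians(ang)),np.sin(np.radians(ang))]);n=np.array([e[1],-e[0]])
    out=[]
    for o in offs:
        uv=np.array([proj(c,[*(p0+e*k+n*o),z]) for k in s],np.float32)
        out.append(cv2.remap(c['image'],uv[:,0][:,None],uv[:,1][:,None],cv2.INTER_LINEAR)[:,0])
    return np.median(np.array(out,float),0)
E
python3 - <<'E'
from h import *
a=dict(np.load('pics/top3.npz'));b=dict(np.load('pics/scene3.npz'))
p0=np.array([.4667,.0767])
for nm,c in(('top',a),('scene',b)):
  for z,lo,hi,offs in ((.040,10,125,(-15,-13,13,15)),(.064,-24,30,(-8,-4,0,4,8))):
    s=np.arange(lo,hi,2)/1000
    f=prof(c,p0,103.15,s,z,np.array(offs)/1000)
    print(nm,z,' '.join(f'{int(k*1000)}:{int(r[0])}/{int(r[2])}' for k,r in zip(s,f)))
E
```

```text
top 0.04 10:125/40 12:126/40 14:122/39 16:119/37 18:120/45 20:131/69 22:143/85 24:133/80 26:106/63 28:78/40 30:77/28 32:116/38 34:129/41 36:127/41 38:126/41 40:128/41 42:127/41 44:126/41 46:127/41 48:126/41 50:126/40 52:126/40 54:126/39 56:126/40 58:126/40 60:126/41 62:127/41 64:127/40 66:126/40 68:126/39 70:127/40 72:128/40 74:129/41 76:128/41 78:127/40 80:127/41 82:128/41 84:128/41 86:128/42 88:128/41 90:127/40 92:129/40 94:129/41 96:129/41 98:131/42 100:132/42 102:133/44 104:134/44 106:134/43 108:136/42 110:139/60 112:141/82 114:143/86 116:144/85 118:143/85 120:142/84 122:143/85 124:145/85
top 0.064 -24:86/53 -22:74/42 -20:60/24 -18:108/35 -16:110/36 -14:124/40 -12:134/43 -10:131/42 -8:131/42 -6:130/42 -4:130/42 -2:129/41 0:129/41 2:129/42 4:131/41 6:129/41 8:128/41 10:128/41 12:130/41 14:128/39 16:128/48 18:133/74 20:143/86 22:131/78 24:83/51 26:67/30 28:94/30
scene 0.04 10:90/37 12:87/35 14:85/34 16:84/33 18:82/32 20:81/31 22:81/33 24:81/34 26:80/35 28:82/40 30:109/48 32:128/49 34:131/48 36:129/49 38:129/49 40:129/48 42:129/49 44:129/49 46:128/48 48:128/48 50:129/49 52:129/48 54:129/48 56:129/49 58:129/49 60:130/49 62:129/48 64:129/48 66:128/48 68:129/49 70:130/50 72:131/49 74:132/50 76:131/50 78:131/50 80:129/49 82:130/50 84:131/49 86:131/51 88:130/50 90:130/49 92:131/49 94:131/50 96:131/49 98:133/50 100:134/51 102:134/51 104:138/52 106:138/52 108:139/53 110:122/46 112:91/35 114:81/31 116:83/32 118:82/34 120:89/40 122:120/69 124:144/90
scene 0.064 -24:139/137 -22:138/137 -20:138/139 -18:137/140 -16:129/119 -14:129/77 -12:135/53 -10:134/48 -8:134/50 -6:134/51 -4:133/50 -2:132/50 0:132/51 2:132/50 4:133/50 6:132/50 8:131/50 10:132/50 12:135/51 14:120/46 16:100/39 18:112/44 20:128/49 22:104/40 24:85/33 26:82/33 28:83/33
```

The holed brick's joint to the square post measures about 13 mm (ends at 31 and 111 mm from the post centre). I'll nudge it 3 mm after laying the hollow brick. Grasping the hollow brick now.

carry_out:
  increments:
    - {"delta_pos":[0,0,0.9],"angular":[0,0,0]}
    - {"delta_pos":[0,0,0.9],"angular":[0,0,0]}
    - {"delta_pos":[0,0,0.9],"angular":[0,0,0]}
    - {"delta_pos":[0,0,0.8],"angular":[0,0,0]}
    - {"delta_pos":[0,0,0.43],"angular":[0,0,0]}
    - {"delta_pos":[0,0,0],"angular":[0,0,0]}
    - {"delta_pos":[0,0,0],"angular":[0,0,0]}

```text
clock: 12.6
tool_pos: [0.6128, -0.1954, 0.0292]
tcp_rot: [3.141, -0.001, 0.481]
contact_force: [0.1, -0.2, 1.0]
width: 0.781
gripper_force: 0.0
```

carry_out:
  increments:
    - {"delta_pos":[0,0,0],"angular":[0,0,0]}
    - {"delta_pos":[0,0,0],"angular":[0,0,0]}
    - {"delta_pos":[0,0,0],"angular":[0,0,0]}
    - {"delta_pos":[0,0,0],"angular":[0,0,0]}
    - {"delta_pos":[0,0,0],"angular":[0,0,0]}
    - {"delta_pos":[0,0,0],"angular":[0,0,0]}
  grip: 0.3

```text
clock: 13.2
tool_pos: [0.613, -0.1963, 0.0302]
tcp_rot: [3.14, -0.002, 0.48]
contact_force: [0.4, 0.3, 6.7]
width: 0.421
gripper_force: 62.9
```

carry_out:
  increments:
    - {"delta_pos":[0,0,-0.5],"angular":[0,0,0]}
    - {"delta_pos":[0,0,-0.9],"angular":[0,0,0]}
    - {"delta_pos":[0,0,-0.9],"angular":[0,0,0]}
    - {"delta_pos":[0,0,-0.9],"angular":[0,0,0]}
    - {"delta_pos":[0,0,-0.9],"angular":[0,0,0]}
    - {"delta_pos":[0,0,0],"angular":[0,0,0]}
    - {"delta_pos":[0,0,0],"angular":[0,0,0]}

```text
clock: 13.9
tool_pos: [0.6117, -0.1959, 0.1311]
tcp_rot: [-3.141, 0.0, 0.48]
contact_force: [-1.0, 0.1, -1.7]
width: 0.426
gripper_force: 62.2
```

```bash
python3 - <<'E'
from h import *
st();plan(.4313,.2295,.125,103.15)
E
```

```text
t 13.9 p [ 0.6117 -0.1959  0.1311] rpy [-1.7999e+02  1.0000e-02  2.7520e+01] F [-1.   0.1 -1.7] w 0.426 g 62.2
n 19 delta_pos [ 0.678 -0.798  0.013] rz -0.995 radius [0.489 0.641]
```

carry_out:
  increments:
    - {"delta_pos":[0.678,-0.798,0.013],"angular":[0,0,-0.995]}
    - {"delta_pos":[0.678,-0.798,0.013],"angular":[0,0,-0.995]}
    - {"delta_pos":[0.678,-0.798,0.013],"angular":[0,0,-0.995]}
    - {"delta_pos":[0.678,-0.798,0.013],"angular":[0,0,-0.995]}
    - {"delta_pos":[0.678,-0.798,0.013],"angular":[0,0,-0.995]}
    - {"delta_pos":[0.678,-0.798,0.013],"angular":[0,0,-0.995]}
    - {"delta_pos":[0.678,-0.798,0.013],"angular":[0,0,-0.995]}
    - {"delta_pos":[0.678,-0.798,0.013],"angular":[0,0,-0.995]}

```text
clock: 14.7
tool_pos: [0.6066, 0.0119, 0.1265]
tcp_rot: [-3.138, 0.002, 1.039]
contact_force: [-0.3, 0.6, -1.7]
width: 0.426
gripper_force: 62.2
```

carry_out:
  increments:
    - {"delta_pos":[0.678,-0.798,0.013],"angular":[0,0,-0.995]}
    - {"delta_pos":[0.678,-0.798,0.013],"angular":[0,0,-0.995]}
    - {"delta_pos":[0.678,-0.798,0.013],"angular":[0,0,-0.995]}
    - {"delta_pos":[0.678,-0.798,0.013],"angular":[0,0,-0.995]}
    - {"delta_pos":[0.678,-0.798,0.013],"angular":[0,0,-0.995]}
    - {"delta_pos":[0.678,-0.798,0.013],"angular":[0,0,-0.995]}
    - {"delta_pos":[0.678,-0.798,0.013],"angular":[0,0,-0.995]}
    - {"delta_pos":[0.678,-0.798,0.013],"angular":[0,0,-0.995]}

```text
clock: 15.5
tool_pos: [0.4938, 0.1848, 0.1243]
tcp_rot: [-3.138, 0.001, 1.595]
contact_force: [-0.8, 0.4, -1.2]
width: 0.429
gripper_force: 62.2
```

carry_out:
  increments:
    - {"delta_pos":[0.678,-0.798,0.013],"angular":[0,0,-0.995]}
    - {"delta_pos":[0.678,-0.798,0.013],"angular":[0,0,-0.995]}
    - {"delta_pos":[0.678,-0.798,0.013],"angular":[0,0,-0.995]}
    - {"delta_pos":[0,0,0],"angular":[0,0,0]}
    - {"delta_pos":[0,0,0],"angular":[0,0,0]}

```text
clock: 16.0
tool_pos: [0.4306, 0.2291, 0.124]
tcp_rot: [-3.139, 0.001, 1.801]
contact_force: [0.1, -0.3, -1.6]
width: 0.426
gripper_force: 62.2
```

```bash
python3 - <<'E'
from h import *
st();plan(.4313,.2295,.045,103.15,5)
b=snap('scene','scene4');y=cv2.imread('pics/scene4.png')
cv2.imwrite('pics/c8.png',cv2.resize(y[220:390,200:370],(600,600),interpolation=cv2.INTER_CUBIC))
E
```

```text
t 16.0 p [0.4306 0.2291 0.124 ] rpy [-1.7986e+02  4.0000e-02  1.0318e+02] F [ 0.1 -0.3 -1.6] w 0.426 g 62.2
n 5 delta_pos [0.002 0.006 0.632] rz 0.002 radius [0.488 0.489]
```

View pics/c8.png

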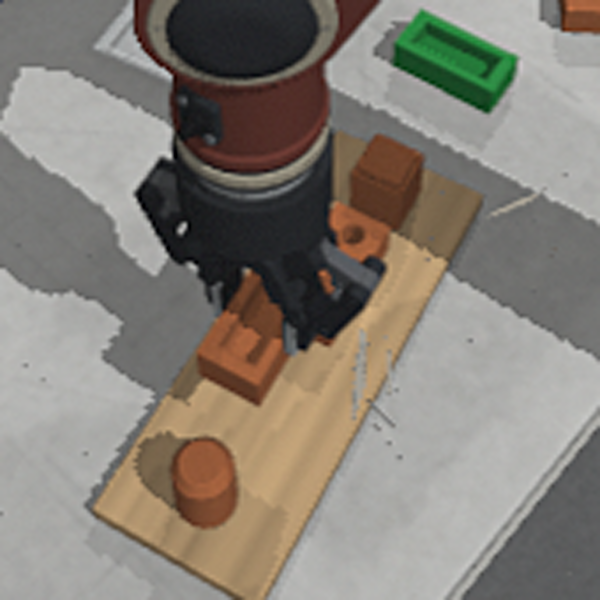

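The crop shows the hollow brick held at (250,345) above its place, with the round post at (205,480) and the holed brick at (360,235). Lowering.

carry_out:
  increments:
    - {"delta_pos":[0,0.02,0.8],"angular":[0,0,0]}
    - {"delta_pos":[0,0.02,0.8],"angular":[0,0,0]}
    - {"delta_pos":[0,0,0.7],"angular":[0,0,0]}
    - {"delta_pos":[0,0,0.5],"angular":[0,0,0]}
    - {"delta_pos":[0,0,0.28],"angular":[0,0,0]}
    - {"delta_pos":[0,0,0.04],"angular":[0,0,0]}
    - {"delta_pos":[0,0,0],"angular":[0,0,0]}
    - {"delta_pos":[0,0,0],"angular":[0,0,0]}

```text
clock: 16.85
tool_pos: [0.4331, 0.2298, 0.0475]
tcp_rot: [3.14, -0.0, 1.8]
contact_force: [-0.0, -0.3, -1.4]
width: 0.43
gripper_force: 62.2
```

carry_out:
  increments:
    - {"delta_pos":[0,0,0.04],"angular":[0,0,0]}
    - {"delta_pos":[0,0,0],"angular":[0,0,0]}
    - {"delta_pos":[0,0,0],"angular":[0,0,0]}

```text
clock: 17.15
tool_pos: [0.4326, 0.2298, 0.0462]
tcp_rot: [3.141, -0.0, 1.8]
contact_force: [0.4, 0.7, -1.2]
width: 0.424
gripper_force: 62.2
```

carry_out:
  increments:
    - {"delta_pos":[0,-0.04,0.06],"angular":[0,0,0]}
    - {"delta_pos":[0,0,0.03],"angular":[0,0,0]}
    - {"delta_pos":[0,0,0],"angular":[0,0,0]}
    - {"delta_pos":[0,0,0],"angular":[0,0,0]}

```text
clock: 17.55
tool_pos: [0.4314, 0.2294, 0.0441]
tcp_rot: [3.142, 0.0, 1.8]
contact_force: [-0.3, -0.5, 5.1]
width: 0.428
gripper_force: 62.8
```

carry_out:
  increments:
    - {"delta_pos":[0,0,0],"angular":[0,0,0]}
    - {"delta_pos":[0,0,0],"angular":[0,0,0]}
    - {"delta_pos":[0,0,0],"angular":[0,0,0]}
    - {"delta_pos":[0,0,-0.3],"angular":[0,0,0]}
    - {"delta_pos":[0,0,-0.8],"angular":[0,0,0]}
    - {"delta_pos":[0,0,-0.8],"angular":[0,0,0]}
    - {"delta_pos":[0,0,-0.8],"angular":[0,0,0]}
    - {"delta_pos":[0,0,-0.8],"angular":[0,0,0]}
  grip: 0.78

```text
clock: 18.35
tool_pos: [0.4315, 0.2294, 0.1325]
tcp_rot: [3.141, -0.0, 1.8]
contact_force: [-0.4, -0.3, 0.3]
width: 0.775
gripper_force: 0.0
```

carry_out:
  increments:
    - {"delta_pos":[-1,0,0],"angular":[0,0,0]}
    - {"delta_pos":[-1,0,0],"angular":[0,0,0]}
    - {"delta_pos":[-1,0,0],"angular":[0,0,0]}
    - {"delta_pos":[-1,0,0],"angular":[0,0,0]}
    - {"delta_pos":[-1,0,0],"angular":[0,0,0]}
    - {"delta_pos":[-1,0,0],"angular":[0,0,0]}
    - {"delta_pos":[-1,0,0],"angular":[0,0,0]}
    - {"delta_pos":[-1,0,0],"angular":[0,0,0]}

```text
clock: 19.15
tool_pos: [0.4772, 0.0336, 0.1317]
tcp_rot: [3.141, 0.0, 1.8]
contact_force: [0.9, 0.7, 0.5]
width: 0.783
gripper_force: 0.0
```

carry_out:
  increments:
    - {"delta_pos":[-1,0,0],"angular":[0,0,0]}
    - {"delta_pos":[-1,0,0],"angular":[0,0,0]}
    - {"delta_pos":[-1,0,0],"angular":[0,0,0]}
    - {"delta_pos":[-1,0,0],"angular":[0,0,0]}
    - {"delta_pos":[-1,0,0],"angular":[0,0,0]}
    - {"delta_pos":[-1,0,0],"angular":[0,0,0]}
    - {"delta_pos":[0,0,0],"angular":[0,0,0]}

```text
clock: 19.85
tool_pos: [0.5114, -0.1163, 0.1314]
tcp_rot: [3.141, 0.003, 1.793]
contact_force: [0.2, 0.0, 0.1]
width: 0.778
gripper_force: 0.0
```

```bash
cat > wall.py <<'E'
from h import *
import sys
t=sys.argv[1];st()
a=snap('top','top'+t);b=snap('scene','scene'+t)
p0=np.array([.4667,.0767])
def runs(s,v):
    o=[];
    for i in range(len(s)-1):
        if v[i]!=v[i+1]: o.append((round(s[i]*1000),'in' if v[i+1] else 'out'))
    return o
for nm,c,r,bl in(('top',a,112,58),('scene',b,108,62)):
    for z,lo,hi,offs in ((.040,10,245,(-16,-14.5,14.5,16)),(.064,-30,30,(-8,-4,0,4,8)),(.064,200,250,(-4,0,4))):
        s=np.arange(lo,hi,.5)/1000
        f=prof(c,p0,103.15,s,z,np.array(offs)/1000)
        print(nm,z,[ (round(s[i]*1000,1),'in' if v[i+1] else 'out') for v in [ (f[:,0]>r)&(f[:,2]<bl)] for i in range(len(s)-1) if v[i]!=v[i+1]])
    for k in (55,85,145,175):
        s=np.arange(-35,35,.5)/1000
        e=np.array([np.cos(np.radians(103.15)),np.sin(np.radians(103.15))])
        f=prof(c,p0+e*k/1000,13.15,s,.04,np.array([-3,0,3])/1000)
        print(nm,'across',k,[(round(s[i]*1000,1),'in' if v[i+1] else 'out') for v in [ (f[:,0]>r)&(f[:,2]<bl)] for i in range(len(s)-1) if v[i]!=v[i+1]])
x,y=(cv2.imread(f'pics/{n}{t}.png') for n in('top','scene'))
cv2.imwrite(f'pics/w{t}.png',np.hstack([cv2.resize(i,(400,400),interpolation=cv2.INTER_CUBIC) for i in (x[235:345,150:260],y[240:380,230:370])]))
E
python3 wall.py 5
```

```text
t 19.85 p [ 0.5114 -0.1163  0.1314] rpy [179.99   0.18 102.72] F [0.2 0.  0.1] w 0.778 g 0.0
top 0.04 [(np.float64(19.0), 'out'), (np.float64(31.5), 'in'), (np.float64(109.5), 'out'), (np.float64(115.0), 'in'), (np.float64(194.0), 'out'), (np.float64(238.0), 'in'), (np.float64(238.5), 'out')]
top 0.064 [(np.float64(-17.5), 'in'), (np.float64(-16.5), 'out'), (np.float64(-14.5), 'in'), (np.float64(16.5), 'out'), (np.float64(29.0), 'in')]
top 0.064 [(np.float64(211.5), 'in'), (np.float64(237.5), 'out'), (np.float64(240.5), 'in'), (np.float64(241.0), 'out')]
top across 55 [(np.float64(-17.0), 'in'), (np.float64(20.5), 'out')]
top across 85 [(np.float64(-17.0), 'in'), (np.float64(20.5), 'out')]
top across 145 [(np.float64(-17.5), 'in'), (np.float64(-11.5), 'out'), (np.float64(-1.5), 'in'), (np.float64(20.0), 'out')]
top across 175 [(np.float64(-17.5), 'in'), (np.float64(-12.0), 'out'), (np.float64(-0.5), 'in'), (np.float64(20.0), 'out')]
scene 0.04 [(np.float64(29.5), 'in'), (np.float64(110.5), 'out'), (np.float64(114.0), 'in'), (np.float64(195.0), 'out'), (np.float64(214.0), 'in'), (np.f
[... 204 characters left out ...]
'in'), (np.float64(244.5), 'out')]
scene across 55 [(np.float64(-23.5), 'in'), (np.float64(-22.5), 'out'), (np.float64(-19.5), 'in'), (np.float64(20.5), 'out')]
scene across 85 [(np.float64(-23.5), 'in'), (np.float64(-22.0), 'out'), (np.float64(-19.5), 'in'), (np.float64(20.5), 'out')]
scene across 145 [(np.float64(-24.0), 'in'), (np.float64(-22.0), 'out'), (np.float64(-20.0), 'in'), (np.float64(-11.0), 'out'), (np.float64(-6.0), 'in'), (np.float64(19.5), 'out')]
scene across 175 [(np.float64(-24.0), 'in'), (np.float64(-23.0), 'out'), (np.float64(-20.0), 'in'), (np.float64(-11.0), 'out'), (np.float64(-6.0), 'in'), (np.float64(9.5), 'out'), (np.float64(10.0), 'in'), (np.float64(19.5), 'out')]
```

View pics/w5.png

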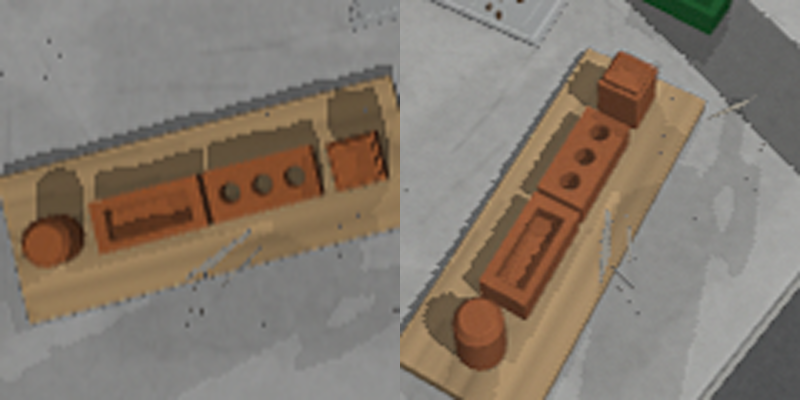

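Wall view w5 shows both bricks in line: hollow at top crop (147,215), holed at (262,185). The joints measure about 12, 4 and 13.5 mm. I'll regrip and shift the hollow brick by +3.7 mm, then the holed brick by -2.2 mm.

carry_out:
  increments:
    - {"delta_pos":[1,0,0],"angular":[0,0,0]}
    - {"delta_pos":[1,0,0],"angular":[0,0,0]}
    - {"delta_pos":[1,0,0],"angular":[0,0,0]}
    - {"delta_pos":[1,0,0],"angular":[0,0,0]}
    - {"delta_pos":[1,0,0],"angular":[0,0,0]}
    - {"delta_pos":[1,0,0],"angular":[0,0,0]}
    - {"delta_pos":[1,0,0],"angular":[0,0,0]}
    - {"delta_pos":[1,0,0],"angular":[0,0,0]}

```text
clock: 20.75
tool_pos: [0.4644, 0.086, 0.1316]
tcp_rot: [-3.142, -0.001, 1.803]
contact_force: [0.7, 0.3, 0.4]
width: 0.781
gripper_force: 0.0
```

carry_out:
  increments:
    - {"delta_pos":[1,0,0],"angular":[0,0,0]}
    - {"delta_pos":[1,0,0],"angular":[0,0,0]}
    - {"delta_pos":[1,0,0],"angular":[0,0,0]}
    - {"delta_pos":[1,0,0],"angular":[0,0,0]}
    - {"delta_pos":[1,0,0],"angular":[0,0,0]}
    - {"delta_pos":[0.8,0,0],"angular":[0,0,0]}
    - {"delta_pos":[0,0,0],"angular":[0,0,0]}
    - {"delta_pos":[0,0,0],"angular":[0,0,0]}

```text
clock: 21.55
tool_pos: [0.4317, 0.2251, 0.1314]
tcp_rot: [-3.141, 0.0, 1.803]
contact_force: [-0.1, -0.7, 1.3]
width: 0.784
gripper_force: 0.0
```

```bash
python3 -c "
from h import *
st();plan(.4314,.2294,.045,103.15,4)"
```

```text
t 21.55 p [0.4317 0.2251 0.1314] rpy [-1.7997e+02  1.0000e-02  1.0330e+02] F [-0.1 -0.7  1.3] w 0.784 g 0.0
n 4 delta_pos [0.042 0.007 0.864] rz 0.009 radius [0.487 0.489]
```

carry_out:
  increments:
    - {"delta_pos":[0.08,0,0.9],"angular":[0,0,0]}
    - {"delta_pos":[0,0,0.9],"angular":[0,0,0]}
    - {"delta_pos":[0,0,0.9],"angular":[0,0,0]}
    - {"delta_pos":[0,0,0.72],"angular":[0,0,0]}
    - {"delta_pos":[0,0,0],"angular":[0,0,0]}
    - {"delta_pos":[0,0,0],"angular":[0,0,0]}

```text
clock: 22.15
tool_pos: [0.4323, 0.2256, 0.0459]
tcp_rot: [-3.141, 0.001, 1.799]
contact_force: [0.5, -0.4, 1.1]
width: 0.784
gripper_force: 0.0
```

carry_out:
  increments:
    - {"delta_pos":[0,0,0],"angular":[0,0,0]}
    - {"delta_pos":[0,0,0],"angular":[0,0,0]}
    - {"delta_pos":[0,0,0],"angular":[0,0,0]}
    - {"delta_pos":[0,0,0],"angular":[0,0,0]}
    - {"delta_pos":[0,0,0],"angular":[0,0,0]}
    - {"delta_pos":[0,0,0],"angular":[0,0,0]}
  grip: 0.3

```text
clock: 22.75
tool_pos: [0.4329, 0.2267, 0.0471]
tcp_rot: [3.139, -0.0, 1.8]
contact_force: [-1.0, -0.7, 6.1]
width: 0.428
gripper_force: 60.6
```

carry_out:
  increments:
    - {"delta_pos":[0,0,-0.15],"angular":[0,0,0]}
    - {"delta_pos":[0,0,0],"angular":[0,0,0]}
    - {"delta_pos":[0.15,0,0],"angular":[0,0,0]}
    - {"delta_pos":[0,0,0],"angular":[0,0,0]}
    - {"delta_pos":[0,0,0],"angular":[0,0,0]}

```text
clock: 23.25
tool_pos: [0.4311, 0.2304, 0.0493]
tcp_rot: [-3.141, -0.0, 1.801]
contact_force: [0.1, 0.6, -0.9]
width: 0.421
gripper_force: 60.2
```

carry_out:
  increments:
    - {"delta_pos":[0,0,0.1],"angular":[0,0,0]}
    - {"delta_pos":[0,0,0.05],"angular":[0,0,0]}
    - {"delta_pos":[0,0,0],"angular":[0,0,0]}
    - {"delta_pos":[0,0,0],"angular":[0,0,0]}

```text
clock: 23.65
tool_pos: [0.4314, 0.2303, 0.0471]
tcp_rot: [3.141, 0.0, 1.8]
contact_force: [-2.1, -1.5, 13.2]
width: 0.426
gripper_force: 61.7
```

carry_out:
  increments:
    - {"delta_pos":[0,0,0],"angular":[0,0,0]}
    - {"delta_pos":[0,0,0],"angular":[0,0,0]}
    - {"delta_pos":[0,0,0],"angular":[0,0,0]}
    - {"delta_pos":[0,0,-0.3],"angular":[0,0,0]}
    - {"delta_pos":[0,0,-0.8],"angular":[0,0,0]}
    - {"delta_pos":[0,0,-0.8],"angular":[0,0,0]}
  grip: 0.78

```text
clock: 24.25
tool_pos: [0.431, 0.23, 0.0937]
tcp_rot: [-3.14, 0.0, 1.8]
contact_force: [-0.3, 0.6, 0.5]
width: 0.781
gripper_force: 0.0
```

carry_out:
  increments:
    - {"delta_pos":[-0.9,0,0],"angular":[0,0,0]}
    - {"delta_pos":[-0.9,0,0],"angular":[0,0,0]}
    - {"delta_pos":[-0.9,0,0],"angular":[0,0,0]}
    - {"delta_pos":[-0.82,0,0],"angular":[0,0,0]}
    - {"delta_pos":[0,0,0],"angular":[0,0,0]}
    - {"delta_pos":[0,0,0],"angular":[0,0,0]}

```text
clock: 24.85
tool_pos: [0.4514, 0.1447, 0.0935]
tcp_rot: [3.141, -0.001, 1.799]
contact_force: [0.6, 0.4, 1.0]
width: 0.782
gripper_force: 0.0
```

carry_out:
  increments:
    - {"delta_pos":[0,0,0.7],"angular":[0,0,0]}
    - {"delta_pos":[0,0,0.7],"angular":[0,0,0]}
    - {"delta_pos":[0,0,0.54],"angular":[0,0,0]}
    - {"delta_pos":[0,0,0],"angular":[0,0,0]}
    - {"delta_pos":[0,0,0],"angular":[0,0,0]}

```text
clock: 25.35
tool_pos: [0.4512, 0.1459, 0.0449]
tcp_rot: [3.141, -0.001, 1.802]
contact_force: [-0.3, -0.2, 0.8]
width: 0.78
gripper_force: 0.0
```

carry_out:
  increments:
    - {"delta_pos":[0,0,0],"angular":[0,0,0]}
    - {"delta_pos":[0,0,0],"angular":[0,0,0]}
    - {"delta_pos":[0,0,0],"angular":[0,0,0]}
    - {"delta_pos":[0,0,0],"angular":[0,0,0]}
    - {"delta_pos":[0,0,0],"angular":[0,0,0]}
    - {"delta_pos":[0,0,0],"angular":[0,0,0]}
  grip: 0.3

```text
clock: 25.95
tool_pos: [0.4518, 0.145, 0.0458]
tcp_rot: [3.14, -0.0, 1.8]
contact_force: [-1.0, 1.0, 5.9]
width: 0.426
gripper_force: 61.4
```

carry_out:
  increments:
    - {"delta_pos":[0,0,-0.15],"angular":[0,0,0]}
    - {"delta_pos":[0,0,0],"angular":[0,0,0]}
    - {"delta_pos":[-0.08,0,0],"angular":[0,0,0]}
    - {"delta_pos":[0,0,0],"angular":[0,0,0]}
    - {"delta_pos":[0,0,0],"angular":[0,0,0]}

```text
clock: 26.45
tool_pos: [0.4517, 0.1423, 0.0483]
tcp_rot: [-3.141, 0.0, 1.8]
contact_force: [0.5, 0.1, -1.6]
width: 0.426
gripper_force: 60.6
```

carry_out:
  increments:
    - {"delta_pos":[0,0,0.1],"angular":[0,0,0]}
    - {"delta_pos":[0,0,0.03],"angular":[0,0,0]}
    - {"delta_pos":[0,0,0],"angular":[0,0,0]}
    - {"delta_pos":[0,0,0],"angular":[0,0,0]}

```text
clock: 26.85
tool_pos: [0.4519, 0.1426, 0.0457]
tcp_rot: [3.141, 0.0, 1.8]
contact_force: [-0.8, -0.6, 5.9]
width: 0.427
gripper_force: 61.4
```

Release, rise, then plan to the solid brick.

carry_out:
  increments:
    - {"delta_pos":[0,0,0],"angular":[0,0,0]}
    - {"delta_pos":[0,0,0],"angular":[0,0,0]}
    - {"delta_pos":[0,0,0],"angular":[0,0,0]}
    - {"delta_pos":[0,0,-0.3],"angular":[0,0,0]}
    - {"delta_pos":[0,0,-0.8],"angular":[0,0,0]}
    - {"delta_pos":[0,0,-0.8],"angular":[0,0,0]}
    - {"delta_pos":[0,0,-0.8],"angular":[0,0,0]}
    - {"delta_pos":[0,0,-0.8],"angular":[0,0,0]}
  grip: 0.78

```text
clock: 27.65
tool_pos: [0.4517, 0.1425, 0.1339]
tcp_rot: [3.141, -0.0, 1.8]
contact_force: [0.4, 0.1, -0.6]
width: 0.78
gripper_force: 0.0
```

```bash
python3 -c "
from h import *
st();plan(.4498,-.1698,.13,38.4);plan(.4498,-.1698,.13,38.4,18)"
```

```text
t 27.65 p [0.4517 0.1425 0.1339] rpy [179.99  -0.   103.14] F [ 0.4  0.1 -0.6] w 0.78 g 0.0
n 17 delta_pos [-0.741  0.226  0.009] rz 0.952 radius [0.478 0.496]
n 18 delta_pos [-0.7    0.215  0.009] rz 0.899 radius [0.478 0.496]
```

carry_out:
  increments:
    - {"delta_pos":[-0.7,0.215,0.009],"angular":[0,0,0.9]}
    - {"delta_pos":[-0.7,0.215,0.009],"angular":[0,0,0.9]}
    - {"delta_pos":[-0.7,0.215,0.009],"angular":[0,0,0.9]}
    - {"delta_pos":[-0.7,0.215,0.009],"angular":[0,0,0.9]}
    - {"delta_pos":[-0.7,0.215,0.009],"angular":[0,0,0.9]}
    - {"delta_pos":[-0.7,0.215,0.009],"angular":[0,0,0.9]}
    - {"delta_pos":[-0.7,0.215,0.009],"angular":[0,0,0.9]}
    - {"delta_pos":[-0.7,0.215,0.009],"angular":[0,0,0.9]}

```text
clock: 28.45
tool_pos: [0.4957, 0.0028, 0.1308]
tcp_rot: [-3.141, 0.0, 1.292]
contact_force: [0.2, -0.2, -0.4]
width: 0.782
gripper_force: 0.0
```

carry_out:
  increments:
    - {"delta_pos":[-0.7,0.215,0.009],"angular":[0,0,0.9]}
    - {"delta_pos":[-0.7,0.215,0.009],"angular":[0,0,0.9]}
    - {"delta_pos":[-0.7,0.215,0.009],"angular":[0,0,0.9]}
    - {"delta_pos":[-0.7,0.215,0.009],"angular":[0,0,0.9]}
    - {"delta_pos":[-0.7,0.215,0.009],"angular":[0,0,0.9]}
    - {"delta_pos":[-0.7,0.215,0.009],"angular":[0,0,0.9]}
    - {"delta_pos":[-0.7,0.215,0.009],"angular":[0,0,0.9]}
    - {"delta_pos":[-0.7,0.215,0.009],"angular":[0,0,0.9]}

```text
clock: 29.25
tool_pos: [0.4669, -0.1392, 0.1291]
tcp_rot: [-3.142, -0.0, 0.79]
contact_force: [-0.5, -0.0, -0.6]
width: 0.779
gripper_force: 0.0
```

carry_out:
  increments:
    - {"delta_pos":[-0.7,0.215,0.009],"angular":[0,0,0.9]}
    - {"delta_pos":[-0.7,0.215,0.009],"angular":[0,0,0.9]}
    - {"delta_pos":[0,0,0],"angular":[0,0,0]}
    - {"delta_pos":[0,0,0],"angular":[0,0,0]}

```text
clock: 29.65
tool_pos: [0.4496, -0.1697, 0.1287]
tcp_rot: [-3.141, -0.0, 0.669]
contact_force: [0.1, 0.1, 0.4]
width: 0.78
gripper_force: 0.0
```

```bash
python3 wall.py 6; python3 -c "
from h import *
plan(.4498,-.1698,.03,38.4,5)"
```

```text
t 29.65 p [ 0.4496 -0.1697  0.1287] rpy [-1.7999e+02 -3.0000e-02  3.8310e+01] F [0.1 0.1 0.4] w 0.78 g 0.0
top 0.04 [(np.float64(16.0), 'out'), (np.float64(16.5), 'in'), (np.float64(19.0), 'out'), (np.float64(29.0), 'in'), (np.float64(107.5), 'out'), (np.float64(119.0), 'in'), (np.float64(199.0), 'out'), (np.float64(238.0), 'in'), (np.float64(239.0), 'out')]
top 0.064 [(np.float64(-18.5), 'in'), (np.float64(-16.0), 'out'), (np.float64(-15.0), 'in'), (np.float64(16.5), 'out'), (np.float64(27.0), 'in')]
top 0.064 [(np.float64(211.5), 'in'), (np.float64(237.5), 'out'), (np.float64(240.5), 'in'), (np.float64(241.0), 'out')]
top across 55 [(np.float64(-18.0), 'in'), (np.float64(20.0), 'out')]
top across 85 [(np.float64(-17.5), 'in'), (np.float64(-4.0), 'out'), (np.float64(4.5), 'in'), (np.float64(20.0), 'out')]
top across 145 [(np.float64(-17.5), 'in'), (np.float64(-11.5), 'out'), (np.float64(-1.0), 'in'), (np.float64(20.0), 'out')]
top across 175 [(np.float64(-17.5), 'in'), (np.float64(-12.0), 'out'), (np.float64(-0.5), 'in'), (np.float64(20.0), 'out')]
scene 0.04 [(np.float64(27.0), 'in
[... 445 characters left out ...]
.0), 'in'), (np.float64(-22.5), 'out'), (np.float64(-19.5), 'in'), (np.float64(21.0), 'out')]
scene across 85 [(np.float64(-23.5), 'in'), (np.float64(-22.5), 'out'), (np.float64(-20.0), 'in'), (np.float64(20.5), 'out')]
scene across 145 [(np.float64(-23.5), 'in'), (np.float64(-22.5), 'out'), (np.float64(-19.5), 'in'), (np.float64(-11.0), 'out'), (np.float64(-5.5), 'in'), (np.float64(20.0), 'out')]
scene across 175 [(np.float64(-24.0), 'in'), (np.float64(-23.0), 'out'), (np.float64(-19.5), 'in'), (np.float64(-11.0), 'out'), (np.float64(-6.0), 'in'), (np.float64(9.5), 'out'), (np.float64(10.5), 'in'), (np.float64(20.5), 'out')]
n 5 delta_pos [-0.009  0.005  0.79 ] rz 0.003 radius [0.481 0.481]
```

The joints now measure about 10, 10.5 and 10 mm. Grasping the solid brick.

carry_out:
  increments:
    - {"delta_pos":[0,0,0.9],"angular":[0,0,0]}
    - {"delta_pos":[0,0,0.9],"angular":[0,0,0]}
    - {"delta_pos":[0,0,0.9],"angular":[0,0,0]}
    - {"delta_pos":[0,0,0.8],"angular":[0,0,0]}
    - {"delta_pos":[0,0,0.45],"angular":[0,0,0]}
    - {"delta_pos":[0,0,0],"angular":[0,0,0]}
    - {"delta_pos":[0,0,0],"angular":[0,0,0]}

```text
clock: 30.45
tool_pos: [0.4503, -0.1694, 0.0302]
tcp_rot: [3.141, -0.001, 0.67]
contact_force: [-0.5, 0.3, -0.1]
width: 0.781
gripper_force: 0.0
```

carry_out:
  increments:
    - {"delta_pos":[0,0,0],"angular":[0,0,0]}
    - {"delta_pos":[0,0,0],"angular":[0,0,0]}
    - {"delta_pos":[0,0,0],"angular":[0,0,0]}
    - {"delta_pos":[0,0,0],"angular":[0,0,0]}
    - {"delta_pos":[0,0,0],"angular":[0,0,0]}
    - {"delta_pos":[0,0,0],"angular":[0,0,0]}
  grip: 0.3

```text
clock: 31.05
tool_pos: [0.4503, -0.1699, 0.0311]
tcp_rot: [3.14, -0.001, 0.669]
contact_force: [-0.6, -0.1, 5.8]
width: 0.43
gripper_force: 61.3
```

carry_out:
  increments:
    - {"delta_pos":[0,0,-0.5],"angular":[0,0,0]}
    - {"delta_pos":[0,0,-0.9],"angular":[0,0,0]}
    - {"delta_pos":[0,0,-0.9],"angular":[0,0,0]}
    - {"delta_pos":[0,0,-0.9],"angular":[0,0,0]}
    - {"delta_pos":[0,0,-0.9],"angular":[0,0,0]}
    - {"delta_pos":[0,0,0],"angular":[0,0,0]}
    - {"delta_pos":[0,0,0],"angular":[0,0,0]}

```text
clock: 31.75
tool_pos: [0.4496, -0.1698, 0.1329]
tcp_rot: [3.141, -0.001, 0.669]
contact_force: [-0.3, 0.1, -2.0]
width: 0.426
gripper_force: 60.6
```

```bash
python3 -c "
from h import *
st();plan(.4417,.1869,.14,103.15);plan(.4417,.1869,.14,103.15,20)"
```

```text
t 31.75 p [ 0.4496 -0.1698  0.1329] rpy [ 1.7995e+02 -3.0000e-02  3.8340e+01] F [-0.3  0.1 -2. ] w 0.426 g 60.6
n 17 delta_pos [ 0.819 -0.338 -0.017] rz -0.953 radius [0.48  0.498]
n 20 delta_pos [ 0.697 -0.284 -0.014] rz -0.81 radius [0.48  0.498]
```

carry_out:
  increments:
    - {"delta_pos":[0.697,-0.284,-0.014],"angular":[0,0,-0.81]}
    - {"delta_pos":[0.697,-0.284,-0.014],"angular":[0,0,-0.81]}
    - {"delta_pos":[0.697,-0.284,-0.014],"angular":[0,0,-0.81]}
    - {"delta_pos":[0.697,-0.284,-0.014],"angular":[0,0,-0.81]}
    - {"delta_pos":[0.697,-0.284,-0.014],"angular":[0,0,-0.81]}
    - {"delta_pos":[0.697,-0.284,-0.014],"angular":[0,0,-0.81]}
    - {"delta_pos":[0.697,-0.284,-0.014],"angular":[0,0,-0.81]}
    - {"delta_pos":[0.697,-0.284,-0.014],"angular":[0,0,-0.81]}

```text
clock: 32.55
tool_pos: [0.4964, -0.0262, 0.1352]
tcp_rot: [-3.142, -0.0, 1.127]
contact_force: [-0.4, 0.5, -1.6]
width: 0.427
gripper_force: 60.5
```

carry_out:
  increments:
    - {"delta_pos":[0.697,-0.284,-0.014],"angular":[0,0,-0.81]}
    - {"delta_pos":[0.697,-0.284,-0.014],"angular":[0,0,-0.81]}
    - {"delta_pos":[0.697,-0.284,-0.014],"angular":[0,0,-0.81]}
    - {"delta_pos":[0.697,-0.284,-0.014],"angular":[0,0,-0.81]}
    - {"delta_pos":[0.697,-0.284,-0.014],"angular":[0,0,-0.81]}
    - {"delta_pos":[0.697,-0.284,-0.014],"angular":[0,0,-0.81]}
    - {"delta_pos":[0.697,-0.284,-0.014],"angular":[0,0,-0.81]}
    - {"delta_pos":[0.697,-0.284,-0.014],"angular":[0,0,-0.81]}

```text
clock: 33.35
tool_pos: [0.4755, 0.1215, 0.138]
tcp_rot: [-3.142, -0.0, 1.579]
contact_force: [-0.3, 0.4, -1.2]
width: 0.43
gripper_force: 60.5
```

carry_out:
  increments:
    - {"delta_pos":[0.697,-0.284,-0.014],"angular":[0,0,-0.81]}
    - {"delta_pos":[0.697,-0.284,-0.014],"angular":[0,0,-0.81]}
    - {"delta_pos":[0.697,-0.284,-0.014],"angular":[0,0,-0.81]}
    - {"delta_pos":[0.697,-0.284,-0.014],"angular":[0,0,-0.81]}
    - {"delta_pos":[0,0,0],"angular":[0,0,0]}
    - {"delta_pos":[0,0,0],"angular":[0,0,0]}

```text
clock: 33.95
tool_pos: [0.4414, 0.1869, 0.1394]
tcp_rot: [-3.141, 0.001, 1.801]
contact_force: [-0.1, -1.1, -1.7]
width: 0.428
gripper_force: 60.4
```

```bash
python3 -c "
from h import *
st();plan(.4417,.1869,.075,103.15,4)"
```

```text
t 33.95 p [0.4414 0.1869 0.1394] rpy [-1.7999e+02  3.0000e-02  1.0321e+02] F [-0.1 -1.1 -1.7] w 0.428 g 60.4
n 4 delta_pos [-0.001  0.003  0.644] rz 0.004 radius [0.479 0.48 ]
```

carry_out:
  increments:
    - {"delta_pos":[0,0,0.7],"angular":[0,0,0]}
    - {"delta_pos":[0,0,0.7],"angular":[0,0,0]}
    - {"delta_pos":[0,0,0.6],"angular":[0,0,0]}
    - {"delta_pos":[0,0,0.4],"angular":[0,0,0]}
    - {"delta_pos":[0,0,0.25],"angular":[0,0,0]}
    - {"delta_pos":[0,0,0],"angular":[0,0,0]}
    - {"delta_pos":[0,0,0],"angular":[0,0,0]}

```text
clock: 34.65
tool_pos: [0.4421, 0.1868, 0.0735]
tcp_rot: [3.141, -0.0, 1.8]
contact_force: [-0.2, 0.7, -1.0]
width: 0.428
gripper_force: 60.5
```

carry_out:
  increments:
    - {"delta_pos":[0,0,0.05],"angular":[0,0,0]}
    - {"delta_pos":[0,0,0.03],"angular":[0,0,0]}
    - {"delta_pos":[0,0,0],"angular":[0,0,0]}
    - {"delta_pos":[0,0,0],"angular":[0,0,0]}

```text
clock: 35.05
tool_pos: [0.4418, 0.1869, 0.0714]
tcp_rot: [3.141, -0.0, 1.8]
contact_force: [0.5, 0.2, -0.8]
width: 0.427
gripper_force: 60.5
```

carry_out:
  increments:
    - {"delta_pos":[0,0,0.04],"angular":[0,0,0]}
    - {"delta_pos":[0,0,0],"angular":[0,0,0]}
    - {"delta_pos":[0,0,0],"angular":[0,0,0]}

```text
clock: 35.35
tool_pos: [0.4418, 0.1869, 0.0711]
tcp_rot: [3.141, 0.0, 1.8]
contact_force: [-1.6, -0.0, 7.1]
width: 0.431
gripper_force: 61.4
```

carry_out:
  increments:
    - {"delta_pos":[0,0,0],"angular":[0,0,0]}
    - {"delta_pos":[0,0,0],"angular":[0,0,0]}
    - {"delta_pos":[0,0,0],"angular":[0,0,0]}
    - {"delta_pos":[0,0,-0.3],"angular":[0,0,0]}
    - {"delta_pos":[0,0,-0.8],"angular":[0,0,0]}
    - {"delta_pos":[0,0,-0.8],"angular":[0,0,0]}
    - {"delta_pos":[0,0,-0.8],"angular":[0,0,0]}
  grip: 0.78

```text
clock: 36.05
tool_pos: [0.4416, 0.1868, 0.1387]
tcp_rot: [-3.141, -0.0, 1.8]
contact_force: [0.6, 0.5, -0.8]
width: 0.78
gripper_force: 0.0
```

```bash
python3 -c "
from h import *
st();plan(.53,-.10,.14,120);plan(.589,-.389,.14,146.2,cur=(.53,-.1,.14,120))"
```

```text
t 36.05 p [0.4416 0.1868 0.1387] rpy [-1.7999e+02 -1.0000e-02  1.0314e+02] F [ 0.6  0.5 -0.8] w 0.78 g 0.0
n 13 delta_pos [-0.925 -0.061 -0.004] rz -0.324 radius [0.47  0.539]
n 11 delta_pos [-0.933 -0.547 -0.   ] rz -0.595 radius [0.545 0.706]
```

carry_out:
  increments:
    - {"delta_pos":[-0.925,-0.061,0],"angular":[0,0,-0.324]}
    - {"delta_pos":[-0.925,-0.061,0],"angular":[0,0,-0.324]}
    - {"delta_pos":[-0.925,-0.061,0],"angular":[0,0,-0.324]}
    - {"delta_pos":[-0.925,-0.061,0],"angular":[0,0,-0.324]}
    - {"delta_pos":[-0.925,-0.061,0],"angular":[0,0,-0.324]}
    - {"delta_pos":[-0.925,-0.061,0],"angular":[0,0,-0.324]}
    - {"delta_pos":[-0.925,-0.061,0],"angular":[0,0,-0.324]}
    - {"delta_pos":[-0.925,-0.061,0],"angular":[0,0,-0.324]}

```text
clock: 36.85
tool_pos: [0.4863, 0.0061, 0.1381]
tcp_rot: [3.141, 0.0, 1.982]
contact_force: [0.9, -0.1, 0.2]
width: 0.783
gripper_force: 0.0
```

carry_out:
  increments:
    - {"delta_pos":[-0.925,-0.061,0],"angular":[0,0,-0.324]}
    - {"delta_pos":[-0.925,-0.061,0],"angular":[0,0,-0.324]}
    - {"delta_pos":[-0.925,-0.061,0],"angular":[0,0,-0.324]}
    - {"delta_pos":[-0.925,-0.061,0],"angular":[0,0,-0.324]}
    - {"delta_pos":[-0.925,-0.061,0],"angular":[0,0,-0.324]}
    - {"delta_pos":[0,0,0],"angular":[0,0,0]}

```text
clock: 37.45
tool_pos: [0.5311, -0.1045, 0.1377]
tcp_rot: [-3.141, 0.003, 2.088]
contact_force: [-0.2, -0.5, -0.5]
width: 0.782
gripper_force: 0.0
```

```bash
sed 's/((.040,10,245,(-16,-14.5,14.5,16)),(.064,-30,30,(-8,-4,0,4,8)),(.064,200,250,(-4,0,4)))/((.066,40,185,(-12,-6,0,6,12)),(.040,10,245,(-16,-14.5,14.5,16)))/; s/(55,85,145,175)/(85,113,140)/; s/s,.04,np/s,.066,np/' wall.py > wall2.py; python3 wall2.py 7; python3 -c "
from h import *
plan(.589,-.389,.14,146.2)"
```

```text
t 37.45 p [ 0.5311 -0.1045  0.1377] rpy [-1.7999e+02  1.5000e-01  1.1962e+02] F [-0.2 -0.5 -0.5] w 0.782 g 0.0
top 0.066 [(np.float64(47.0), 'in'), (np.float64(58.0), 'out'), (np.float64(73.5), 'in'), (np.float64(151.5), 'out'), (np.float64(158.5), 'in'), (np.float64(162.0), 'out'), (np.float64(168.0), 'in'), (np.float64(169.0), 'out'), (np.float64(170.0), 'in'), (np.float64(172.5), 'out'), (np.float64(177.0), 'in'), (np.float64(178.0), 'out'), (np.float64(183.5), 'in')]
top 0.04 [(np.float64(14.0), 'out'), (np.float64(17.0), 'in'), (np.float64(19.0), 'out'), (np.float64(29.0), 'in'), (np.float64(70.0), 'out'), (np.float64(77.5), 'in'), (np.float64(198.5), 'out'), (np.float64(238.0), 'in'), (np.float64(239.0), 'out')]
top across 85 [(np.float64(-17.0), 'in'), (np.float64(19.0), 'out')]
top across 113 [(np.float64(-17.0), 'in'), (np.float64(19.0), 'out')]
top across 140 [(np.float64(-17.5), 'in'), (np.float64(19.5), 'out')]
scene 0.066 [(np.float64(42.5), 'in'), (np.float64(152.5), 'out'), (np.float64(165.0), 'in')]
scene 0.04 [(np.float64(27.5), 'in'), (np.float64(141.5), 'out'), (np.float64(151.0), 'in'), (np.float64(199.0), 'out'), (np.float64(207.0), 'in'), (np.float64(208.0), 'out'), (np.float64(214.5), 'in'), (np.float64(229.0), 'out'), (np.float64(238.0), 'in'), (np.float64(238.5), 'out')]
scene across 85 [(np.float64(-29.5), 'in'), (np.float64(-28.5), 'out'), (np.float64(-26.0), 'in'), (np.float64(-22.0), 'out'), (np.float64(-19.0), 'in'), (np.float64(20.0), 'out')]
scene across 113 [(np.float64(-29.5), 'in'), (np.float64(-28.0), 'out'), (np.float64(-26.5), 'in'), (np.float64(-22.5), 'out'), (np.float64(-19.5), 'in'), (np.float64(20.0), 'out')]
scene across 140 [(np.float64(-28.5), 'in'), (np.float64(-27.0), 'out'), (np.float64(-26.0), 'in'), (np.float64(-23.5), 'out'), (np.float64(-19.5), 'in'), (np.float64(20.0), 'out')]
n 11 delta_pos [-0.934 -0.546 -0.008] rz -0.598 radius [0.545 0.706]
```

View pics/w7.png

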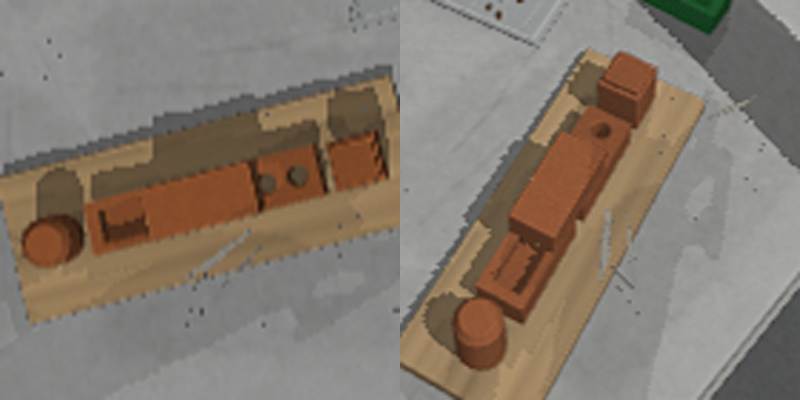

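The solid brick sits centred over the joint (centre 112.5 mm against 113.3), top crop (205,192). On to the coping.

carry_out:
  increments:
    - {"delta_pos":[-0.934,-0.546,0],"angular":[0,0,-0.598]}
    - {"delta_pos":[-0.934,-0.546,0],"angular":[0,0,-0.598]}
    - {"delta_pos":[-0.934,-0.546,0],"angular":[0,0,-0.598]}
    - {"delta_pos":[-0.934,-0.546,0],"angular":[0,0,-0.598]}
    - {"delta_pos":[-0.934,-0.546,0],"angular":[0,0,-0.598]}
    - {"delta_pos":[-0.934,-0.546,0],"angular":[0,0,-0.598]}
    - {"delta_pos":[-0.934,-0.546,0],"angular":[0,0,-0.598]}
    - {"delta_pos":[-0.934,-0.546,0],"angular":[0,0,-0.598]}
  grip: 0.95

```text
clock: 38.35
tool_pos: [0.5606, -0.3123, 0.138]
tcp_rot: [3.141, -0.001, 2.432]
contact_force: [0.4, 0.4, 0.2]
width: 0.947
gripper_force: 0.0
```

carry_out:
  increments:
    - {"delta_pos":[-0.934,-0.546,0],"angular":[0,0,-0.598]}
    - {"delta_pos":[-0.934,-0.546,0],"angular":[0,0,-0.598]}
    - {"delta_pos":[-0.934,-0.546,0],"angular":[0,0,-0.598]}
    - {"delta_pos":[0,0,0],"angular":[0,0,0]}
    - {"delta_pos":[0,0,0],"angular":[0,0,0]}

```text
clock: 38.85
tool_pos: [0.5898, -0.3872, 0.1373]
tcp_rot: [3.14, -0.002, 2.554]
contact_force: [0.3, 0.8, -0.5]
width: 0.951
gripper_force: 0.0
```

```bash
python3 -c "
from h import *
st();plan(.589,-.389,.026,146.2,5)"
```

```text
t 38.85 p [ 0.5898 -0.3872  0.1373] rpy [ 1.7992e+02 -1.0000e-01  1.4635e+02] F [ 0.3  0.8 -0.5] w 0.951 g 0.0
n 5 delta_pos [-0.003 -0.016  0.89 ] rz 0.007 radius [0.706 0.706]
```

carry_out:
  increments:
    - {"delta_pos":[0,-0.04,0.95],"angular":[0,0,0]}
    - {"delta_pos":[0,-0.04,0.95],"angular":[0,0,0]}
    - {"delta_pos":[0,0,0.95],"angular":[0,0,0]}
    - {"delta_pos":[0,0,0.85],"angular":[0,0,0]}
    - {"delta_pos":[0,0,0.6],"angular":[0,0,0]}
    - {"delta_pos":[0,0,0.25],"angular":[0,0,0]}
    - {"delta_pos":[0,0,0],"angular":[0,0,0]}
    - {"delta_pos":[0,0,0],"angular":[0,0,0]}

```text
clock: 39.65
tool_pos: [0.5894, -0.3904, 0.0251]
tcp_rot: [3.141, 0.002, 2.554]
contact_force: [0.5, 0.1, 0.5]
width: 0.951
gripper_force: 0.0
```

carry_out:
  increments:
    - {"delta_pos":[0,0,0],"angular":[0,0,0]}
    - {"delta_pos":[0,0,0],"angular":[0,0,0]}
    - {"delta_pos":[0,0,0],"angular":[0,0,0]}
    - {"delta_pos":[0,0,0],"angular":[0,0,0]}
    - {"delta_pos":[0,0,0],"angular":[0,0,0]}
    - {"delta_pos":[0,0,0],"angular":[0,0,0]}
  grip: 0.4

```text
clock: 40.25
tool_pos: [0.5896, -0.391, 0.0257]
tcp_rot: [3.141, 0.003, 2.553]
contact_force: [-0.4, -0.1, 5.4]
width: 0.603
gripper_force: 63.4
```

```bash
python3 -c "
from h import *
st()"
```

```text
t 40.25 p [ 0.5896 -0.391   0.0257] rpy [1.7997e+02 1.6000e-01 1.4628e+02] F [-0.4 -0.1  5.4] w 0.603 g 63.4
```

carry_out:
  increments:
    - {"delta_pos":[0,0,-0.5],"angular":[0,0,0]}
    - {"delta_pos":[0,0,-0.9],"angular":[0,0,0]}
    - {"delta_pos":[0,0,-0.9],"angular":[0,0,0]}
    - {"delta_pos":[0,0,-0.9],"angular":[0,0,0]}
    - {"delta_pos":[0,0,-0.9],"angular":[0,0,0]}
    - {"delta_pos":[0,0,-0.9],"angular":[0,0,0]}
    - {"delta_pos":[0,0,0],"angular":[0,0,0]}
    - {"delta_pos":[0,0,0],"angular":[0,0,0]}

```text
clock: 41.05
tool_pos: [0.5881, -0.3905, 0.1486]
tcp_rot: [-3.141, -0.001, 2.554]
contact_force: [-0.0, 0.4, -1.3]
width: 0.604
gripper_force: 63.0
```

```bash
python3 - <<'E'
from h import *
st();plan(.53,-.10,.155,120);plan(.4418,.1869,.155,103.15,cur=(.53,-.1,.155,120))
b=snap('scene','scene8');y=cv2.imread('pics/scene8.png')
cv2.imwrite('pics/c9.png',cv2.resize(y[60:190,310:440],(600,600),interpolation=cv2.INTER_CUBIC))
E
```

```text
t 41.05 p [ 0.5881 -0.3905  0.1486] rpy [-1.7998e+02 -4.0000e-02  1.4631e+02] F [-0.   0.4 -1.3] w 0.604 g 63.0
n 11 delta_pos [ 0.911  0.592 -0.023] rz 0.598 radius [0.539 0.683]
n 13 delta_pos [ 0.923  0.083 -0.   ] rz 0.324 radius [0.47  0.526]
```

View pics/c9.png

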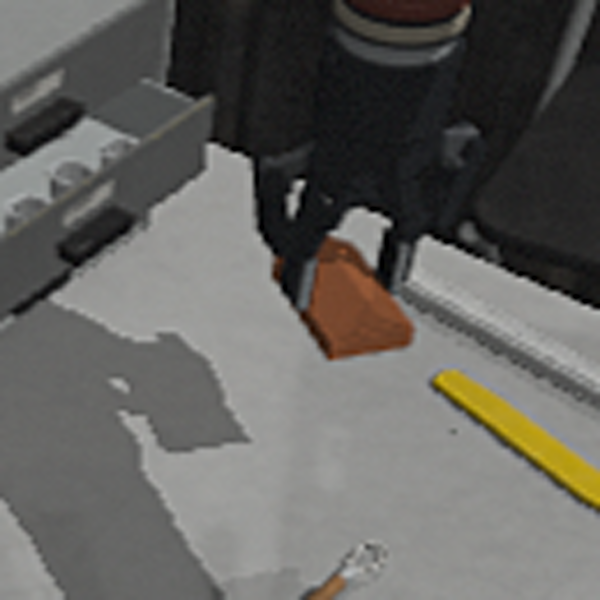

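The coping is held level at crop (350,295), ridge up. Carrying it to the wall.

carry_out:
  increments:
    - {"delta_pos":[0.911,0.592,-0.023],"angular":[0,0,0.598]}
    - {"delta_pos":[0.911,0.592,-0.023],"angular":[0,0,0.598]}
    - {"delta_pos":[0.911,0.592,-0.023],"angular":[0,0,0.598]}
    - {"delta_pos":[0.911,0.592,-0.023],"angular":[0,0,0.598]}
    - {"delta_pos":[0.911,0.592,-0.023],"angular":[0,0,0.598]}
    - {"delta_pos":[0.911,0.592,-0.023],"angular":[0,0,0.598]}
    - {"delta_pos":[0.911,0.592,-0.023],"angular":[0,0,0.598]}
    - {"delta_pos":[0.911,0.592,-0.023],"angular":[0,0,0.598]}

```text
clock: 41.9
tool_pos: [0.5312, -0.1806, 0.1518]
tcp_rot: [-3.139, -0.003, 2.217]
contact_force: [0.3, 0.7, -1.7]
width: 0.603
gripper_force: 63.0
```

carry_out:
  increments:
    - {"delta_pos":[0.911,0.592,-0.023],"angular":[0,0,0.598]}
    - {"delta_pos":[0.911,0.592,-0.023],"angular":[0,0,0.598]}
    - {"delta_pos":[0.911,0.592,-0.023],"angular":[0,0,0.598]}
    - {"delta_pos":[0.923,0.083,0],"angular":[0,0,0.324]}
    - {"delta_pos":[0.923,0.083,0],"angular":[0,0,0.324]}
    - {"delta_pos":[0.923,0.083,0],"angular":[0,0,0.324]}
    - {"delta_pos":[0.923,0.083,0],"angular":[0,0,0.324]}
    - {"delta_pos":[0.923,0.083,0],"angular":[0,0,0.324]}

```text
clock: 42.7
tool_pos: [0.4849, 0.0075, 0.1539]
tcp_rot: [-3.138, -0.001, 1.98]
contact_force: [0.1, 0.6, -1.2]
width: 0.601
gripper_force: 63.0
```

carry_out:
  increments:
    - {"delta_pos":[0.923,0.083,0],"angular":[0,0,0.324]}
    - {"delta_pos":[0.923,0.083,0],"angular":[0,0,0.324]}
    - {"delta_pos":[0.923,0.083,0],"angular":[0,0,0.324]}
    - {"delta_pos":[0.923,0.083,0],"angular":[0,0,0.324]}
    - {"delta_pos":[0.923,0.083,0],"angular":[0,0,0.324]}
    - {"delta_pos":[0.923,0.083,0],"angular":[0,0,0.324]}
    - {"delta_pos":[0.923,0.083,0],"angular":[0,0,0.324]}
    - {"delta_pos":[0.923,0.083,0],"angular":[0,0,0.324]}

```text
clock: 43.5
tool_pos: [0.441, 0.1869, 0.1539]
tcp_rot: [-3.138, 0.001, 1.799]
contact_force: [0.3, 0.4, -1.4]
width: 0.605
gripper_force: 63.0
```

carry_out:
  increments:
    - {"delta_pos":[0,0,0],"angular":[0,0,0]}
    - {"delta_pos":[0,0,0],"angular":[0,0,0]}

```text
clock: 43.7
tool_pos: [0.4414, 0.1863, 0.1542]
tcp_rot: [-3.139, 0.001, 1.802]
contact_force: [-0.7, -0.1, -1.6]
width: 0.604
gripper_force: 63.0
```

```bash
python3 -c "
from h import *
st();plan(.4416,.1867,.096,103.15,4)"
```

```text
t 43.7 p [0.4414 0.1863 0.1542] rpy [-1.7984e+02  5.0000e-02  1.0323e+02] F [-0.7 -0.1 -1.6] w 0.604 g 63.0
n 4 delta_pos [0.003 0.003 0.582] rz 0.005 radius [0.479 0.479]
```

carry_out:
  increments:
    - {"delta_pos":[0,0,0.7],"angular":[0,0,0]}
    - {"delta_pos":[0,0,0.7],"angular":[0,0,0]}
    - {"delta_pos":[0,0,0.6],"angular":[0,0,0]}
    - {"delta_pos":[0,0,0.3],"angular":[0,0,0]}
    - {"delta_pos":[0,0,0.1],"angular":[0,0,0]}
    - {"delta_pos":[0,0,0],"angular":[0,0,0]}
    - {"delta_pos":[0,0,0],"angular":[0,0,0]}

```text
clock: 44.4
tool_pos: [0.4428, 0.1866, 0.0958]
tcp_rot: [3.14, -0.0, 1.8]
contact_force: [0.1, 0.1, -0.9]
width: 0.604
gripper_force: 63.0
```

carry_out:
  increments:
    - {"delta_pos":[0,0,0.04],"angular":[0,0,0]}
    - {"delta_pos":[0,0,0],"angular":[0,0,0]}
    - {"delta_pos":[0,0,0],"angular":[0,0,0]}

```text
clock: 44.7
tool_pos: [0.4424, 0.1867, 0.0945]
tcp_rot: [3.141, -0.0, 1.8]
contact_force: [0.6, -0.3, -1.0]
width: 0.607
gripper_force: 63.0
```

carry_out:
  increments:
    - {"delta_pos":[0,-0.02,0.05],"angular":[0,0,0]}
    - {"delta_pos":[0,0,0.04],"angular":[0,0,0]}
    - {"delta_pos":[0,0,0],"angular":[0,0,0]}
    - {"delta_pos":[0,0,0],"angular":[0,0,0]}

```text
clock: 45.1
tool_pos: [0.4418, 0.1866, 0.0919]
tcp_rot: [-3.141, -0.0, 1.8]
contact_force: [0.0, -0.1, -1.8]
width: 0.601
gripper_force: 63.0
```

```bash
python3 -c "
from h import *
st()"
```

```text
t 45.1 p [0.4418 0.1866 0.0919] rpy [-179.99   -0.    103.14] F [ 0.  -0.1 -1.8] w 0.601 g 63.0
```

carry_out:
  increments:
    - {"delta_pos":[0,0,0.04],"angular":[0,0,0]}
    - {"delta_pos":[0,0,0],"angular":[0,0,0]}
    - {"delta_pos":[0,0,0],"angular":[0,0,0]}

```text
clock: 45.4
tool_pos: [0.4419, 0.1866, 0.0915]
tcp_rot: [3.141, 0.0, 1.8]
contact_force: [-2.0, -0.8, 4.5]
width: 0.603
gripper_force: 63.7
```

carry_out:
  increments:
    - {"delta_pos":[0,0,0],"angular":[0,0,0]}
    - {"delta_pos":[0,0,0],"angular":[0,0,0]}
    - {"delta_pos":[0,0,0],"angular":[0,0,0]}
    - {"delta_pos":[0,0,-0.3],"angular":[0,0,0]}
    - {"delta_pos":[0,0,-0.8],"angular":[0,0,0]}
    - {"delta_pos":[0,0,-0.8],"angular":[0,0,0]}
    - {"delta_pos":[0,0,-0.8],"angular":[0,0,0]}
  grip: 0.95

```text
clock: 46.1
tool_pos: [0.4417, 0.1866, 0.1596]
tcp_rot: [-3.142, -0.0, 1.8]
contact_force: [0.7, 0.2, -0.1]
width: 0.948
gripper_force: 0.0
```

carry_out:
  increments:
    - {"delta_pos":[-0.925,-0.061,0],"angular":[0,0,-0.324]}
    - {"delta_pos":[-0.925,-0.061,0],"angular":[0,0,-0.324]}
    - {"delta_pos":[-0.925,-0.061,0],"angular":[0,0,-0.324]}
    - {"delta_pos":[-0.925,-0.061,0],"angular":[0,0,-0.324]}
    - {"delta_pos":[-0.925,-0.061,0],"angular":[0,0,-0.324]}
    - {"delta_pos":[-0.925,-0.061,0],"angular":[0,0,-0.324]}
    - {"delta_pos":[-0.925,-0.061,0],"angular":[0,0,-0.324]}
    - {"delta_pos":[-0.925,-0.061,0],"angular":[0,0,-0.324]}

```text
clock: 46.9
tool_pos: [0.4865, 0.0058, 0.159]
tcp_rot: [3.141, 0.0, 1.982]
contact_force: [0.7, -0.7, 0.0]
width: 0.946
gripper_force: 0.0
```

carry_out:
  increments:
    - {"delta_pos":[-0.925,-0.061,0],"angular":[0,0,-0.324]}
    - {"delta_pos":[-0.925,-0.061,0],"angular":[0,0,-0.324]}
    - {"delta_pos":[-0.925,-0.061,0],"angular":[0,0,-0.324]}
    - {"delta_pos":[-0.925,-0.061,0],"angular":[0,0,-0.324]}
    - {"delta_pos":[-0.925,-0.061,0],"angular":[0,0,-0.324]}
    - {"delta_pos":[0,0,0],"angular":[0,0,0]}

```text
clock: 47.5
tool_pos: [0.5312, -0.1047, 0.1586]
tcp_rot: [-3.141, 0.003, 2.088]
contact_force: [0.0, -0.8, -0.3]
width: 0.953
gripper_force: 0.0
```

```bash
sed 's/(.066,40,185,(-12,-6,0,6,12))/(.087,50,185,(6,9,12)),(.087,50,185,(-12,-9,-6)),(.094,50,185,(-1,0,1))/; s/s,.066,np/s,.080,np/; s/hi,.5/hi,1/' wall2.py > wall3.py; python3 wall3.py 9 | grep -v ' 0.04 '
```

```text
t 47.5 p [ 0.5312 -0.1047  0.1586] rpy [-1.7999e+02  1.5000e-01  1.1962e+02] F [ 0.  -0.8 -0.3] w 0.953 g 0.0
top 0.087 [(np.float64(55.0), 'out'), (np.float64(71.0), 'in'), (np.float64(79.0), 'out'), (np.float64(158.0), 'in'), (np.float64(172.0), 'out'), (np.float64(179.0), 'in')]
top 0.087 [(np.float64(64.0), 'out'), (np.float64(70.0), 'in'), (np.float64(159.0), 'out'), (np.float64(180.0), 'in')]
top 0.094 [(np.float64(52.0), 'out'), (np.float64(69.0), 'in'), (np.float64(158.0), 'out'), (np.float64(177.0), 'in')]
top across 85 [(np.float64(-25.0), 'in'), (np.float64(4.0), 'out')]
top across 113 [(np.float64(-25.5), 'in'), (np.float64(3.0), 'out')]
top across 140 [(np.float64(-25.0), 'in'), (np.float64(3.0), 'out')]
scene 0.087 [(np.float64(66.0), 'in'), (np.float64(156.0), 'out')]
scene 0.087 [(np.float64(54.0), 'in'), (np.float64(65.0), 'out'), (np.float64(66.0), 'in'), (np.float64(158.0), 'out'), (np.float64(177.0), 'in')]
scene 0.094 [(np.float64(58.0), 'in'), (np.float64(159.0), 'out'), (np.float64(177.0), 'in')]
scene across 85 [(np.float64(-33.0), 'in'), (np.float64(-31.5), 'out'), (np.float64(-27.5), 'in'), (np.float64(27.0), 'out')]
scene across 113 [(np.float64(-33.0), 'in'), (np.float64(-31.0), 'out'), (np.float64(-27.5), 'in'), (np.float64(28.5), 'out')]
scene across 140 [(np.float64(-30.0), 'in'), (np.float64(-29.0), 'out'), (np.float64(-27.5), 'in'), (np.float64(28.5), 'out')]
```

View pics/w9.png

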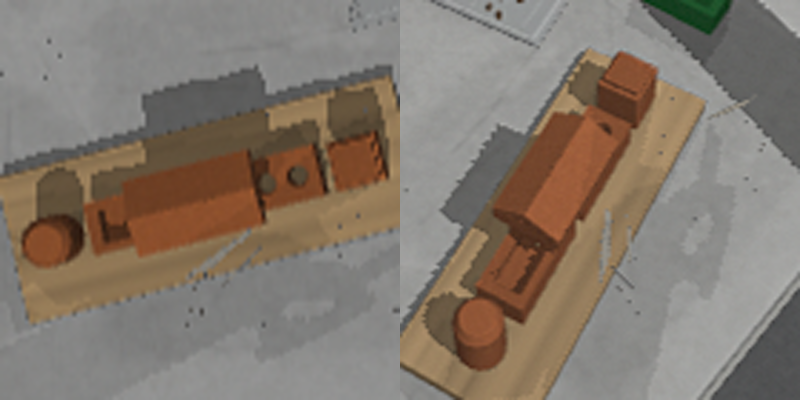

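w9 shows the complete wall: the coping at top crop (195,203) is centred on the solid brick to within about 1.5 mm, and the arm is clear. Handing in.

```bash
python3 -c "
from station import robot
print(robot.job_done())"
```

```text
the job is handed in; nothing more can be done
None
```

The wall is built as asked and handed in at about 47.5 s of the 109 s allowed: joints measured about 10 mm, and the solid brick and coping are centred to within about 1.5 mm.

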